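Pop the rotor off the mini centrifuge with its puller

ROBOT

A 6-joint arm with a two-finger parallel gripper is mounted at the origin on a cart in front of the work surface, level with it; the furniture and walls round the work are solid. World frame = base frame: x ahead of the robot, y to its left, z up, the work surface at z = 0. Lengths are in mm, angles in rad, forces in N, time in s.
With the tool pointing down it reaches from about 350 to 775 mm from the base axis. Payload 7.3 kg.
Tool frame: the origin (TCP) lies at the very end of the fingers, on their centre line; the grasp point (between the pads) lies 19 mm behind it (bot.grasp_offset is the distance from the TCP to the grasp point, in mm); z points along the fingers, y is the direction in which the jaws open and shut (so a half turn about z gives the same grasp; the last joint's range is limited). The gripper opens to 92 mm and grips with 3 to 60 N. Pads are 19 mm wide; open, the fingers measure 130 mm over their backs; the gripper's body (75 mm by 190 mm) begins 47 mm behind the grasp point.
Start: joints at [1.016, 0.342, 1.524, -0, 1.275, -0.146], TCP at [208.68, 481.765, 226.741] pointing down, gripper open.
Joint ranges: [-2.53, 2.53], [-0.77, 2.02], [0.04, 2.7], [-1, 4.14], [0.28, 2.66], [-3.11, 3.11]. Speed limits (rad/s): [2.57, 2.57, 3.14, 3.14, 3.14, 3.14].

INTERFACE

Orientations are given as [roll, pitch, yaw] about the fixed x, y, z axes, in that order (R = Rz(yaw) Ry(pitch) Rx(roll)).
In Python, from plant import bot gives the robot as it stands.
- The arm moves only by the tool servo_tool, never from a script. Its arguments are lists of equal length, an entry for each row: "angular": the turn, a rotation vector about the world's x, y, z in degrees, a list of three; "slide": the shift along the world's x, y, z in mm, a list of three; "grip": the opening, from -1 (shut) to 1 (fully open), so that 0 is half open. In form: {"angular": [[ax, ay, az], ...], "slide": [[dx, dy, dz], ...], "grip": [grip, ...]}. A call has 1 to 10 rows; each row is the pose to reach, as a shift and turn from the pose commanded when the call began; what a row does not reach only later rows make up. A row lasts 1/12 s, in which the tool goes at most 41.7 mm and 7.16 degrees, less where a joint would pass 70% of its speed; a pose out of reach is approached as far as the arm can. A call with a gripper value outside its range is refused whole. The fingers move at their own pace and stop on an object; the grip force is fixed at half the most. Time passes only in rows, so rows that repeat a pose let the fingers close. It gives the time, the measured TCP pose, the force and the opening at its end, in the units of the state.
- bot.get_obs(): the state, without advancing time (a new reading comes with each control period).
- bot.capture(name): name is "scene" or "top" or "wrist"; returns a dict with "img" (420x560x3 uint8, blue, green, red), "range_z" (420x560 float32, mm along the optical axis (not along the pixel's ray), 0 where there is no reading), "fov_y" (degrees; the focal length in pixels is half the picture's height over the tangent of half this angle, whatever the lens; pixels are square), "cx", "cy" (the principal point, pixels), "R" (3x3) and "t" (3): a world point X has camera coordinates R X + t; the wrist camera has in their place "T_tool_cam" (4x4, takes a point from camera to tool coordinates, whose origin is the TCP and whose axes are the flange's). Camera axes: x right, y down, z forward; pixel columns grow to the right and rows downward; lengths in mm; the calibration is good to about 2 mm. The wrist camera is an equidistant fisheye: a pixel r from the principal point sees the ray r / f radians off the axis. A picture is of the moment at which its call begins: read the wrist's pose just before it.
- bot.close_job(): hands the job in, once; it reports no verdict.
The state is a dict: "time": time; "joint_positions": joint angles; "dq": joint speeds; "tau": joint torques, N m; "tool_pos": TCP position; "tcp_rot": TCP orientation; "contact_force": force on the tool from outside, world axes, zero at the start; "moment": the same for the moment, N m; "grip_width": finger opening in mm.
Only numpy, scipy, OpenCV 4.12 (cv2) and the standard library are available. Lean on these libraries where they do the work, as an engineer would, in place of code of your own. Each camera call takes 0.05 s, during which the arm holds its last target.

TASK

A tube has leaked in the mini centrifuge, so its rotor has to come off for cleaning without the gripper or arm touching it. Take the rotor puller, slide its prongs in under the rotor, pull straight up until the rotor pops off the spindle, and carry it level to the green mat. Set it down gently, right way up, on the mat, slide the puller out from under it, and leave the puller standing upright on the desk or mat, clear of the rotor; do not disturb the bottle, beaker and cup.

Things in the scene. Friction and masses are not known exactly. Their poses are not given: they have to be found in the camera images.
- rotor: Blue six-place centrifuge rotor, round, 0.10 to 0.19 kg. Origin: centre of the hub's lower end; z up its axis. Hub 34 mm diameter from 0 to 18 mm, then a disc 84 mm diameter with a flat underside at 18 mm and its rim from 18 to 27 mm, narrowing above to a black centre cap with its top at 45 mm. A blind bore, 19 mm wide and 27 mm deep, opens at the hub's lower end.
- rotor_seat (a point): Top of the spindle's shoulder on the centrifuge, on the axis, 86 mm above the desk and 6 mm above the deck. The rotor's origin sits here at the start, leaving a free gap of 24 mm between deck and disc. Two spring noses hold it: pulling straight up takes roughly 10 to 18 N over the first 4 mm, then it pops; it must rise 25 mm to clear the spindle.
- centrifuge: White and blue mini centrifuge, 165 mm deep, 150 mm wide, fixed. Origin: on the desk, straight below the rotor's axis; z up; the front with dial and switch faces -x. Its flat deck, a disc of 71 mm radius, is 80 mm above the desk, without a rim. The open clear lid begins 70 mm behind the axis (+x), leans backward and reaches 0.24 m above the desk, so come in from -x.
- puller: Rotor puller, 0.24 kg: steel stirrup with a red grip, standing upright on two flat prongs. Origin: centre of its underside, midway between the prongs; z up; x along the prongs to their front end. 92 mm long (x), 104 mm wide (y), 118 mm high. Legs 96 mm apart inside, at x -32 to +32; crossbar from 57 to 62 mm above the origin.
- puller_fork (a point): On the puller's axis, level with the top of its prongs, 4 mm above its origin. Prongs 4 mm thick; inner edges at y = +22 and -22, so a 44 mm gap, open at both ends, takes the hub. Front tips (x 42 to 46) rise 3 mm above this point, rear stops (x -46 to -42) 10 mm. The disc lies between tips and stops when the axes agree within about 6 mm in x and 5 mm in y.
- puller_grip (a point): Centre of the puller's red grip block, 90 mm straight above the puller's origin. The block is 20 mm thick in the puller's y and 34 mm in x, its straight part from 67 to 111 mm above the puller's origin, with a slightly wider foot and top (28 mm in y, 40 mm in x).
- mat: Dark green ribbed rubber bench mat, 150 mm (x) by 200 mm (y), 5 mm thick, flat and fixed on the desk. Origin: centre of its underside.
- buffer_bottle: White reagent bottle with a green screw cap, 50 mm wide, 118 mm high, loose. Origin: centre of its underside.
- beaker: Clear beaker, 62 mm wide, 70 mm high, loose. Origin: centre of its underside.
- cup: Clear specimen cup, 50 mm wide, 79 mm high, loose. Origin: centre of its underside.
There are look-alikes about, which are no part of the job. Leave any orange look-alike of the puller alone.

How it is judged (in metres and radians):
On the way, in this order (a step that is already met when the one before it is completed fails the run):
1. the puller's prongs are under the rotor's disc while the rotor still sits on its spindle (horizontal distance between puller and rotor below 0.018 m and z of puller in the frame of rotor below 0.014 m and angle between puller's own z axis and vertical below 0.2 rad and distance of rotor from where it was at the start of the episode below 0.004 m), for 0.1 s.
2. the rotor is off the spindle, carried level on the puller's prongs (horizontal distance between puller and rotor below 0.018 m and z of rotor in the frame of centrifuge above 0.114 m and angle between rotor's own z axis and vertical below 0.25 rad and z of puller in the frame of rotor above 0.008 m and contact force between puller and rotor above 0.3 N), for 0.2 s.
At the end, for the whole second after the job is handed in: Rotor at rest, upright (0.1 rad), standing on its hub on the mat (axis within 58 mm of the mat's centre in x, 83 mm in y); puller at rest, upright (0.15 rad), released on desk or mat, not touching the rotor, its centre at least 80 mm from the rotor's axis (x of rotor in the frame of mat between -0.058 and 0.058 m and y of rotor in the frame of mat between -0.083 and 0.083 m and height (world z) of rotor below 0.01 m and angle between rotor's own z axis and vertical below 0.1 rad and linear speed of each of rotor, puller below 0.02 m/s and horizontal distance between puller and rotor above 0.08 m and contact force between puller and rotor below 0.05 N and angle between puller's own z axis and vertical below 0.15 rad and height (world z) of puller below 0.012 m).
It fails at once if the gripper or arm touches the rotor (contact force between any of the fingers, the arm and rotor above 0.5 N).
It fails at once if the rotor is tipped by more than 0.5 rad (angle between rotor's own z axis and vertical above 0.5 rad).
It fails at once if the rotor is dropped or banged down (more than 14 N on the mat) (contact force between rotor and mat above 14 N).
It fails at once if the bottle, beaker or cup is moved by more than 25 mm or tipped by more than 0.5 rad (distance of any of buffer_bottle, beaker, cup from where it was at the start of the episode above 0.025 m or angle between any of buffer_bottle, beaker, cup's own z axis and vertical above 0.5 rad).
It also fails if it takes over 67 s, if anything falls off the work surface, if the arm or the gripper's body presses on something with over 40 N, if the wrist force passes 120 N, or if a joint passes its speed limit or range.

## Working session

There is one attempt and no reset: what is moved stays moved. The work goes in short steps, Python scripts to look and compute and a tool call to move; the robot and the scene stay as the last step left them, time stands still between calls to the robot, and variables do not carry over. Pictures are saved under pics/ and viewed, and the job is handed in when it is done.

Besides the shell and the picture viewer there is one more tool, called by a JSON object that holds its "fn" and its "kwargs". servo_tool: Moves the arm, as the interface text tells. Its arguments: {"type":"object","properties":{"angular":{"type":"array","items":{"type":"array","items":{"type":"number"}}},"slide":{"type":"array","items":{"type":"array","items":{"type":"number"}}},"grip":{"type":"array","items":{"type":"number"}}},"required":["angular","slide","grip"]}

```bash
ls; mkdir -p pics
cat > h.py <<'E'
import numpy as np,cv2
from plant import bot
def pt(c,u,v,z=None):
    f=c["img"].shape[0]/2/np.tan(np.radians(c["fov_y"]/2))
    if z is None:
        d=c["range_z"][int(round(v)),int(round(u))]
        X=np.array([(u-c["cx"])/f*d,(v-c["cy"])/f*d,d]); return c["R"].T@(X-c["t"])
    r=c["R"].T@np.array([(u-c["cx"])/f,(v-c["cy"])/f,1.]); o=-c["R"].T@c["t"]
    return o+r*(z-o[2])/r[2]
def cloud(c):
    f=c["img"].shape[0]/2/np.tan(np.radians(c["fov_y"]/2))
    v,u=np.mgrid[0:420,0:560]; d=c["range_z"]
    X=np.stack([(u-c["cx"])/f*d,(v-c["cy"])/f*d,d],-1)
    return (X-np.array(c["t"]))@np.array(c["R"])
E
python3 - <<'E'
from h import *
import pickle
for n in("scene","top"):
    c=bot.capture(n); cv2.imwrite(f"pics/{n}0.png",c["img"]); pickle.dump(c,open(n+"0.pkl","wb"))
    print(n,c["fov_y"],c["cx"],c["cy"],-c["R"].T@c["t"])
print(bot.get_obs())
E
```

```text
pics
scene 54.103173378378465 278.7957810721793 211.76211696859514 [  83.65561331 -844.04949536  605.31541784]
top 45.496701981800015 287.3844190478469 204.67220952210982 [ 445.19565292   54.35029895 1458.98558929]
{'time': 0.1, 'joint_positions': array([ 1.01601036e+00,  3.42658332e-01,  1.52496169e+00, -4.16647170e-05,
        1.27540608e+00, -1.46000686e-01]), 'dq': array([-0.0014519 , -0.0025439 , -0.00163669,  0.00119486, -0.00046669,
        0.00018777]), 'tau': array([ 1.64478413e-03, -4.31998336e+01, -2.44696122e+01,  7.18207425e-02,
        5.24150231e-02,  7.79086832e-06]), 'tool_pos': array([208.47100525, 481.41423599, 226.09769404]), 'tcp_rot': array([-3.14016867e+00, -1.69121899e-04,  2.73281941e+00]), 'contact_force': array([ 0.61606149, -0.16861955, -0.13540024]), 'moment': array([-0.01814149, -0.05318296,  0.01181768]), 'grip_width': 91.99634162478122}
```

View pics/scene0.png

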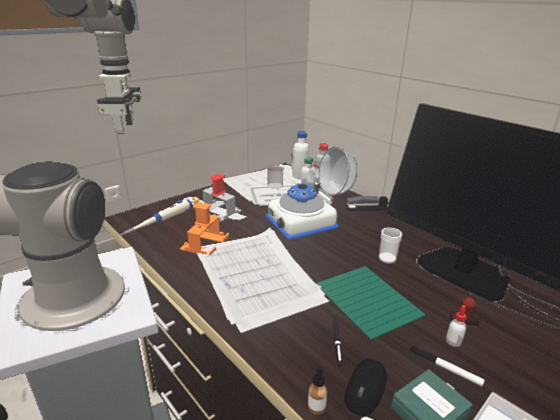

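View pics/top0.png

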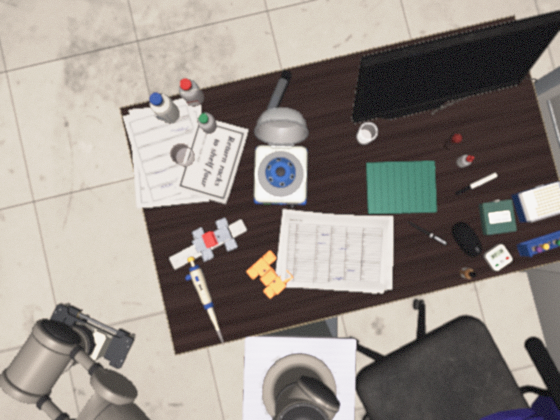

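Run:
```python
from h import *
import pickle
t=pickle.load(open("top0.pkl","rb"));s=pickle.load(open("scene0.pkl","rb"))
a=cv2.resize(t["img"][205:305,150:310],None,fx=5,fy=5,interpolation=cv2.INTER_CUBIC);cv2.imwrite("pics/c1.png",a)
a=cv2.resize(t["img"][90:215,180:330],None,fx=4.8,fy=4.8,interpolation=cv2.INTER_CUBIC);cv2.imwrite("pics/c2.png",a)
a=cv2.resize(s["img"][160:260,170:330],None,fx=5,fy=5,interpolation=cv2.INTER_CUBIC);cv2.imwrite("pics/c3.png",a)
for n,(u,v) in dict(grip=(210,239),rotor=(280,172),mat=(402,187),cup=(367,133),beak=(182,154),bot=(206,121),mouse=(467,238)).items(): print(n,pt(t,u,v))
print([pt(t,u,v,5) for u,v in [(367,163),(436,161),(438,212),(369,214)]])
```

```text
grip [426.49886872 251.56593901 116.13696575]
rotor [609.25299709  69.06276237 132.8552575 ]
mat [ 590.62339994 -287.37121557    1.68434617]
cup [ 746.83330682 -181.88394565    4.73848523]
beak [670.97521706 358.64129134   1.95056073]
bot [743.96063207 272.48255772 120.83189279]
mouse [ 446.46271645 -466.28402891   35.23106746]
[array([ 658.13283768, -183.24418887,    5.        ]), array([ 669.29852947, -385.40595065,    5.        ]), array([ 519.92571623, -392.4036379 ,    5.        ]), array([ 509.00162667, -191.42737323,    5.        ])]
```

View pics/c1.png

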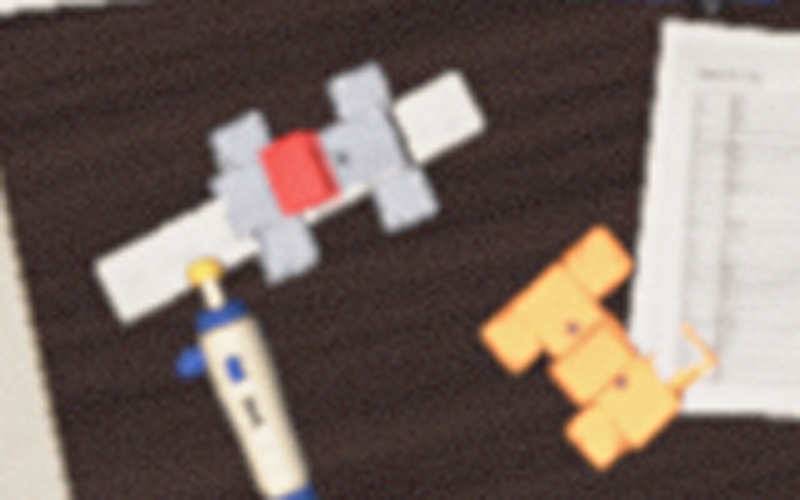

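View pics/c2.png

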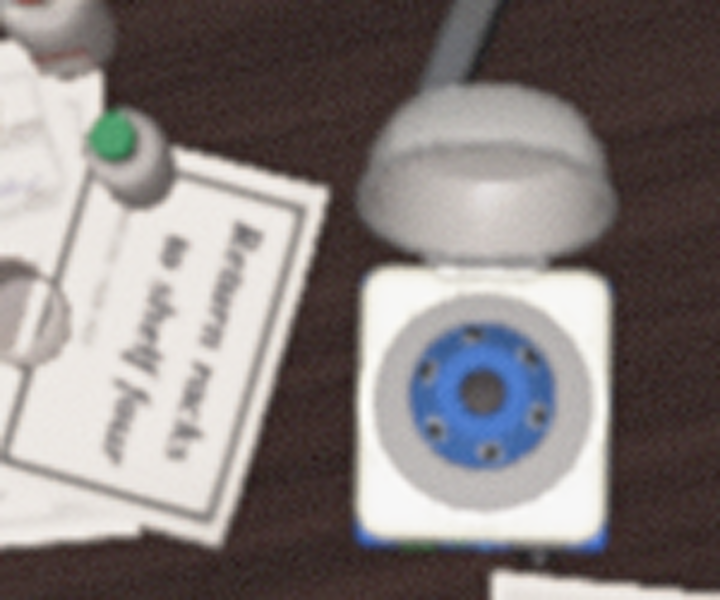

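View pics/c3.png

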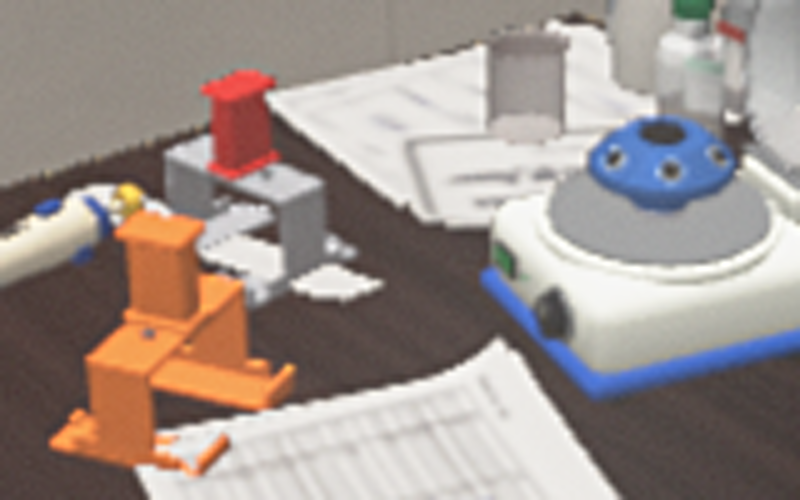

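{"fn": "servo_tool", "kwargs": {"angular": [[0, 0, 7], [0, 0, 14], [0, 0, 21], [0, 0, 28], [0, 0, 35], [0, 0, 42], [0, 0, 42], [0, 0, 42]], "slide": [[15, -20, 5], [45, -58, 15], [75, -97, 30], [105, -135, 40], [135, -175, 50], [150, -200, 50], [150, -200, 50], [150, -200, 50]], "grip": [1, 1, 1, 1, 1, 1, 1, 1]}}

```text
time: 0.77
tool_pos: [361.8, 277.6, 277.4]
tcp_rot: [-3.139, 0.002, -2.818]
contact_force: [0.3, 0.4, 0.0]
grip_width: 91.6
```

Run:
```python
from h import *
import pickle
o=bot.get_obs();w=bot.capture("wrist");w["obs"]=o;pickle.dump(w,open("w1.pkl","wb"))
cv2.imwrite("pics/w1.png",w["img"]);print(w["T_tool_cam"],w["fov_y"],w["cx"],w["cy"],o["tool_pos"],o["tcp_rot"],o["time"])
```

```text
[[ 1.00439855e-03 -9.66637294e-01 -2.56147092e-01  6.85030277e+01]
 [ 9.99999460e-01  9.02490833e-04  5.15394155e-04  8.09037452e-01]
 [-2.67028809e-04 -2.56147471e-01  9.66637679e-01 -1.56876257e+02]
 [ 0.00000000e+00  0.00000000e+00  0.00000000e+00  1.00000000e+00]] 65.70646984690485 281.8865518824067 210.24475909593926 [361.80886847 277.60507709 277.39419945] [-3.13941510e+00  1.65905677e-03 -2.81816849e+00] 0.7667
```

View pics/w1.png

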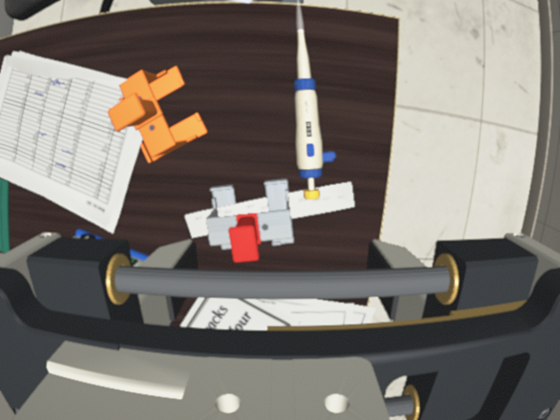

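{"fn": "servo_tool", "kwargs": {"angular": [[0, 0, 0], [0, 0, 0], [0, 0, 0], [0, 0, 0], [0, 0, 0]], "slide": [[30, 0, 0], [70, 0, 0], [110, 0, 0], [110, 0, 0], [110, 0, 0]], "grip": [1, 1, 1, 1, 1]}}

```text
time: 1.23
tool_pos: [469.2, 282.3, 274.9]
tcp_rot: [3.141, -0.003, -2.819]
contact_force: [-0.0, -0.2, -0.1]
grip_width: 91.7
```

Run:
```python
from h import *
import pickle
o=bot.get_obs();w=bot.capture("wrist");w["obs"]=o;pickle.dump(w,open("w2.pkl","wb"))
cv2.imwrite("pics/w2.png",cv2.resize(w["img"][60:280,140:420],None,fx=2.7,fy=2.7,interpolation=cv2.INTER_CUBIC));print(o["tool_pos"],o["tcp_rot"],o["time"])
```

```text
[469.23511196 282.33037361 274.86772903] [ 3.14129577e+00 -3.06063447e-03 -2.81908795e+00] 1.2333
```

View pics/w2.png

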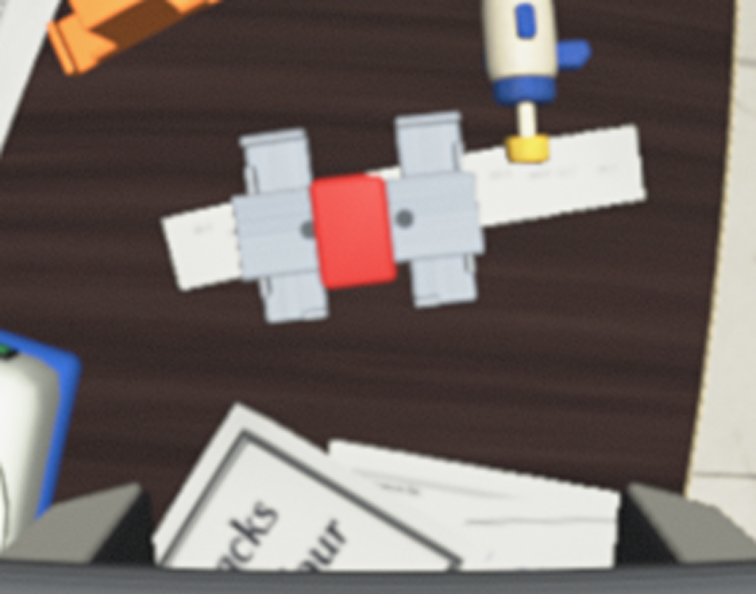

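```bash
cat >> h.py <<'E'
from scipy.spatial.transform import Rotation as Ro
def wtool(o):
    return Ro.from_euler('xyz',o["tcp_rot"]).as_matrix(),np.array(o["tool_pos"])
def wcloud(w):
    f=210/np.tan(np.radians(w["fov_y"]/2)); v,u=np.mgrid[0:420,0:560].astype(float); d=w["range_z"]
    dx=u-w["cx"];dy=v-w["cy"];r=np.hypot(dx,dy)+1e-9;th=r/f
    X=np.stack([np.tan(th)*dx/r*d,np.tan(th)*dy/r*d,d],-1)
    T=np.array(w["T_tool_cam"]); X=X@T[:3,:3].T+T[:3,3]
    R,t=wtool(w["obs"]); return X@R.T+t
E
python3 - <<'E'
from h import *
import pickle
w=pickle.load(open("w2.pkl","rb"));P=wcloud(w);im=w["img"].astype(int)
print(P[60+15,140+150],P[300-40,200])
b,g,r=im[...,0],im[...,1],im[...,2]
red=(r>150)&(g<90)&(b<90)
red&=(P[...,2]>90)&(P[...,2]<130)
q=P[red];print("red",len(q),q.mean(0),np.percentile(q[:,2],[5,50,95]))
top=q[q[:,2]>110]
print(cv2.minAreaRect(top[:,:2].astype(np.float32)))
m=(abs(P[...,0]-426)<80)&(abs(P[...,1]-250)<90)&(P[...,2]>45)&(P[...,2]<75)
bar=P[m];print("bar",len(bar),cv2.minAreaRect(bar[:,:2].astype(np.float32)),np.median(bar[:,2]))
t=pickle.load(open("top0.pkl","rb"));C=cloud(t)
for lo,hi in((125,140),):
    m=(np.hypot(C[...,0]-609,C[...,1]-69)<60)&(C[...,2]>98)&(C[...,2]<160)
    z=C[m];print("rotor",len(z),z.mean(0),cv2.minEnclosingCircle(z[:,:2].astype(np.float32)),z[:,2].max())
bb=t["img"].astype(int);m2=m&(bb[...,0]-bb[...,2]>40)
v,u=np.nonzero(m2);print("blue px",u.mean(),v.mean(),cv2.minEnclosingCircle(np.c_[u,v].astype(np.float32)))
E
```

```text
[334.69145077 249.57696075  -1.53952776] [618.56849691 208.09145187   6.57735997]
red 587 [429.27333802 255.08494157 116.50397877] [114.93733664 116.6436258  117.93800489]
((383.8513488769531, 190.24530029296875), (201.2268524169922, 38.60974884033203), 57.85026168823242)
bar 1925 ((424.9554443359375, 256.43341064453125), (36.3153076171875, 104.59066009521484), 24.421205520629883) 60.87498820889755
rotor 753 [610.94208562  68.69545841 122.23755246] ((612.4114379882812, 68.61853790283203), 41.98029708862305) 136.77147383059682
blue px 280.066783831283 172.21792618629175 ((280.1129150390625, 172.03762817382812), 15.113041877746582)
```

Run:
```python
from h import *
import pickle
w=pickle.load(open("w2.pkl","rb"));
o=bot.get_obs();w=bot.capture("wrist");w["obs"]=o;print(o["tool_pos"],np.abs(o["dq"]).max())
P=wcloud(w);im=w["img"].astype(int)
b,g,r=im[...,0],im[...,1],im[...,2]
red=(r>150)&(g<110)&(b<110)&(np.hypot(P[...,0]-426,P[...,1]-254)<60)&(P[...,2]>112)
q=P[red];R=cv2.minAreaRect(q[:,:2].astype(np.float32));print("redtop",len(q),q.mean(0),R)
m=(abs(P[...,0]-426)<70)&(abs(P[...,1]-254)<80)&(P[...,2]>50)&(P[...,2]<72)
bar=P[m];rb=cv2.minAreaRect(bar[:,:2].astype(np.float32));print("bar",rb)
th=np.radians(24.4);cx,cy=rb[0]
ex=np.array([np.cos(th),np.sin(th)]);ey=np.array([-ex[1],ex[0]])
loc=np.stack([(P[...,:2]-[cx,cy])@ex,(P[...,:2]-[cx,cy])@ey,P[...,2]],-1)
for s in(-1,1):
  for x in range(-52,54,4):
    k=(abs(loc[...,0]-x)<2)&(abs(loc[...,1]*s-35)<10)&(loc[...,2]<45); print(s,x,k.sum(),np.round(np.percentile(loc[k][:,2],[10,50,90]),1) if k.sum() else '')
t=pickle.load(open("top0.pkl","rb"));I=t["img"].astype(int)
m=(I[...,2]>150)&(I[...,1]<110)&(I[...,0]<110);m[:, :195]=0;m[:,225:]=0;m[:225]=0;m[255:]=0
v,u=np.nonzero(m);print(len(u),u.min(),u.max(),v.min(),v.max(),pt(t,u.mean(),v.mean(),117))
print("rotor",pt(t,280.1,172.1,106), "cap",pt(t,180+482/4.8,90+393/4.8,131))
z=im; v,u=np.nonzero(red); print(u.mean(),v.mean())
```

```text
[468.0961933  282.42723677 275.43512091] 0.038919717825301854
redtop 1070 [424.97372216 256.42567995 117.51779129] ((425.1716003417969, 256.3055114746094), (39.20451354980469, 27.552274703979492), 24.51387596130371)
bar ((425.1069641113281, 256.3746643066406), (35.59827423095703, 105.06133270263672), 24.96552276611328)
-1 -52 40 [-2.  -1.2 -0.4]
-1 -48 45 [-2.1 -1.   0.2]
-1 -44 39 [11.6 12.7 13.7]
-1 -40 52 [2.2 3.  6. ]
-1 -36 43 [2.4 3.1 3.9]
-1 -32 48 [2.3 3.1 4. ]
-1 -28 45 [1.6 2.7 3.5]
-1 -24 45 [1.9 2.9 3.6]
-1 -20 45 [2.1 2.9 4. ]
-1 -16 7 [2.  3.1 3.7]
-1 -12 0 
-1 -8 0 
-1 -4 0 
-1 0 0 
-1 4 0 
-1 8 0 
-1 12 0 
-1 16 0 
-1 20 0 
-1 24 26 [2.  2.6 3.6]
-1 28 47 [1.7 2.8 4. ]
-1 32 44 [1.9 2.6 3.7]
-1 36 42 [1.8 2.8 4.1]
-1 40 46 [1.8 2.9 3.9]
-1 44 46 [1.8 3.2 6.2]
-1 48 36 [-1.9 -1.   0.6]
-1 52 41 [-2.  -1.  -0.1]
1 -52 44 [-2.3 -1.1 -0.2]
1 -48 37 [-2.2 -1.   0.2]
1 -44 54 [ 3.9 12.6 13.8]
1 -40 46 [1.7 2.7 4. ]
1 -36 48 [1.9 2.9 3.7]
1 -32 45 [2.  3.1 4.5]
1 -28 45 [1.9 2.7 3.9]
1 -24 47 [2.1 2.9 3.8]
1 -20 46 [2.1 3.  3.8]
1 -16 0 
1 -12 0 
1 -8 0 
1 -4 0 
1 0 0 
1 4 0 
1 8 0 
1 12 0 
1 16 0 
1 20 0 
1 24 34 [1.5 2.6 3.6]
1 28 45 [1.8 3.  3.6]
1 32 46 [1.9 3.  4. ]
1 36 44 [1.6 3.  4. ]
1 40 45 [2.1 3.1 3.9]
1 44 42 [2.4 4.1 6.9]
1 48 38 [-2.2 -1.2 -0.2]
1 52 42 [-2.2 -1.2 -0.4]
151 203 216 231 246 [427.75951428 253.03742604 117.        ]
rotor [612.30931734  69.08211925 106.        ] cap [609.84628471  67.98165068 131.        ]
269.4822429906542 146.3271028037383
```

{"fn": "servo_tool", "kwargs": {"angular": [[0, 0, 3], [0, 0, 6], [0, 0, 6], [0, 0, 6], [0, 0, 6], [0, 0, 6], [0, 0, 6], [0, 0, 6], [0, 0, 6], [0, 0, 6]], "slide": [[-20, -13, 0], [-43, -26, -20], [-43, -26, -50], [-43, -26, -85], [-43, -26, -120], [-43, -26, -150], [-43, -26, -175], [-43, -26, -192], [-43, -26, -192], [-43, -26, -192]], "grip": [1, 1, 1, 1, 1, 1, 1, 1, 1, 1]}}

```text
time: 2.17
tool_pos: [424.5, 256.2, 85.0]
tcp_rot: [3.141, -0.001, -2.712]
contact_force: [0.3, -0.3, 0.0]
grip_width: 92.1
```

Run:
```python
from h import *
import pickle
o=bot.get_obs();w=bot.capture("wrist");cv2.imwrite("pics/w3.png",w["img"]);print(o["tool_pos"],o["tcp_rot"],o["time"],o["contact_force"])
c=bot.capture("scene");cv2.imwrite("pics/s3.png",cv2.resize(c["img"][110:290,130:370],None,fx=3.3,fy=3.3))
```

```text
[424.45502299 256.22284683  85.02582378] [ 3.14129742e+00 -1.14713302e-03 -2.71170971e+00] 2.1667 [ 0.28315455 -0.31672913  0.0495756 ]
```

View pics/w3.png

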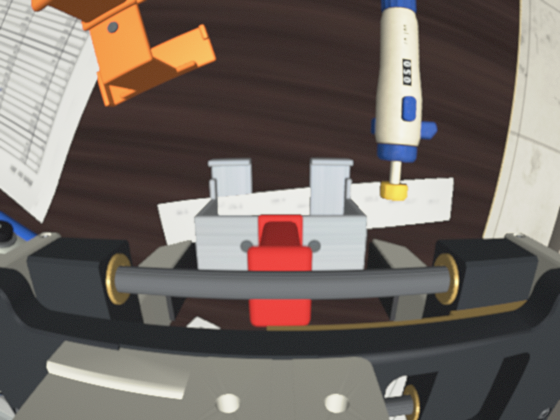

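View pics/s3.png

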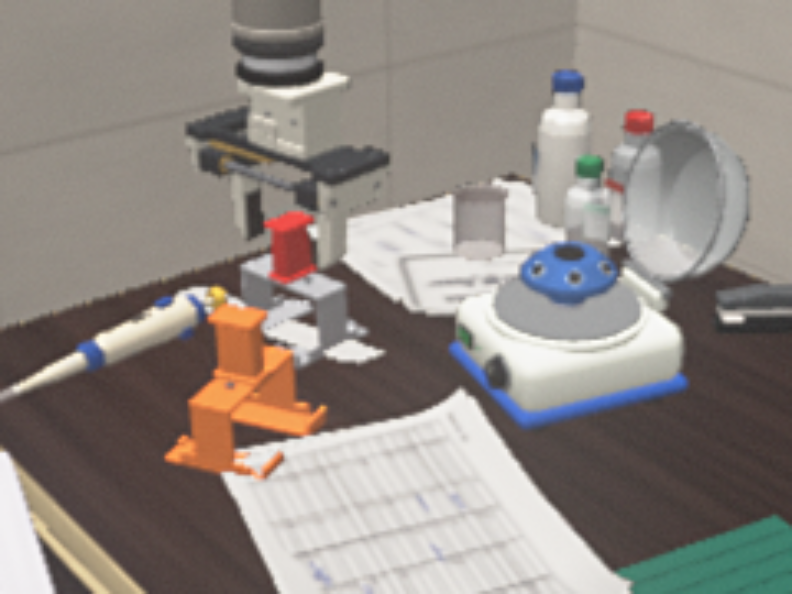

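Well centred and straddling the red grip. Lower 13 mm and close.

{"fn": "servo_tool", "kwargs": {"angular": [[0, 0, 0], [0, 0, 0], [0, 0, 0], [0, 0, 0], [0, 0, 0], [0, 0, 0], [0, 0, 0], [0, 0, 0], [0, 0, 0], [0, 0, 0]], "slide": [[0, 0, -7], [0, 0, -13], [0, 0, -13], [0, 0, -13], [0, 0, -13], [0, 0, -13], [0, 0, -13], [0, 0, -13], [0, 0, -13], [0, 0, -13]], "grip": [1, 1, 0.3, -0.2, -1, -1, -1, -1, -1, -1]}}

```text
time: 3.1
tool_pos: [425.7, 255.8, 71.8]
tcp_rot: [3.142, 0.0, -2.713]
contact_force: [-0.1, -0.5, 0.8]
grip_width: 43.4
```

{"fn": "servo_tool", "kwargs": {"angular": [[0, 0, 0], [0, 0, 0], [0, 0, 0], [0, 0, 0], [0, 0, 0], [0, 0, 0]], "slide": [[0, 0, 0], [0, 0, 0], [0, 0, 0], [0, 0, 0], [0, 0, 0], [0, 0, 0]], "grip": [-1, -1, -1, -1, -1, -1]}}

```text
time: 3.6
tool_pos: [425.7, 255.7, 71.7]
tcp_rot: [3.142, -0.0, -2.713]
contact_force: [-0.1, -0.7, -0.4]
grip_width: 27.6
```

{"fn": "servo_tool", "kwargs": {"angular": [[0, 0, 0], [0, 0, 0], [0, 0, 0], [0, 0, 0], [0, 0, 0], [0, 0, 0]], "slide": [[0, 0, 0], [0, 0, 0], [0, 0, 0], [0, 0, 0], [0, 0, 0], [0, 0, 0]], "grip": [-1, -1, -1, -1, -1, -1]}}

```text
time: 4.1
tool_pos: [425.7, 255.7, 71.7]
tcp_rot: [3.142, -0.0, -2.713]
contact_force: [0.9, -1.1, -0.4]
grip_width: 27.6
```

Run:
```python
from h import *
w=bot.capture("wrist");cv2.imwrite("pics/w4.png",cv2.resize(w["img"][150:350,160:400],None,fx=3,fy=3))
c=bot.capture("scene");cv2.imwrite("pics/s4.png",cv2.resize(c["img"][110:290,170:290],None,fx=3.3,fy=3.3))
```

```text
(no output)
```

View pics/w4.png

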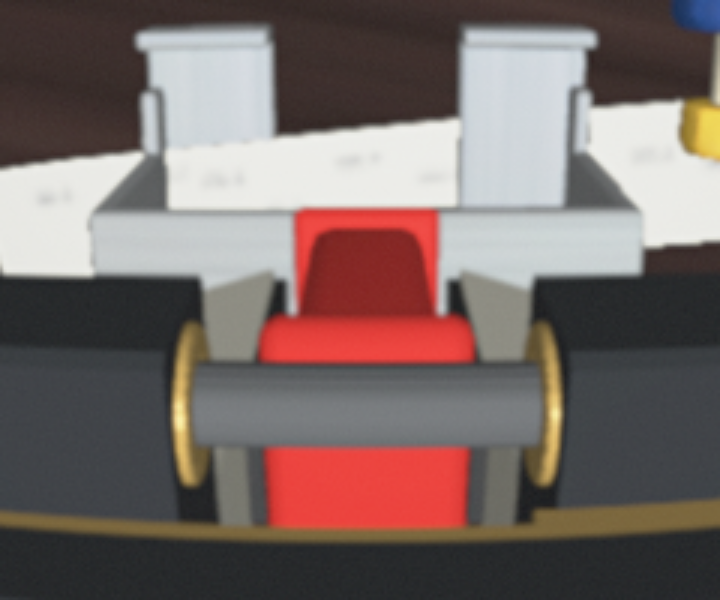

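View pics/s4.png

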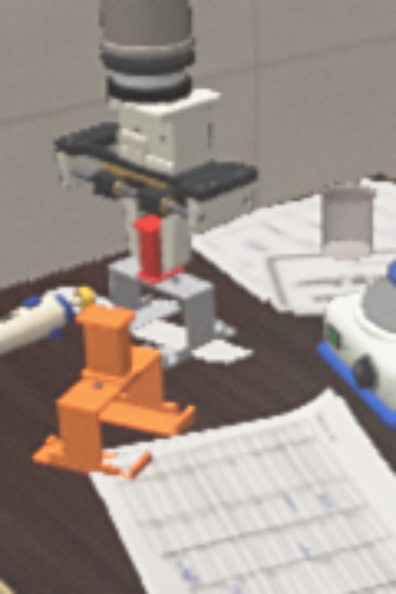

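{"fn": "servo_tool", "kwargs": {"angular": [[0, 0, 0], [0, 0, 0], [0, 0, 0], [0, 0, 0], [0, 0, 0], [0, 0, 0], [0, 0, 0], [0, 0, 0], [0, 0, 0], [0, 0, 0]], "slide": [[0, 0, 0], [0, 0, 0], [0, 0, -2.5], [0, 0, -2.5], [0, 0, -2.5], [0, 0, -2.5], [0, 0, -2.5], [0, 0, -2.5], [0, 0, -2.5], [0, 0, -2.5]], "grip": [-0.2, -0.2, -0.2, -1, -1, -1, -1, -1, -1, -1]}}

```text
time: 5.03
tool_pos: [425.6, 255.7, 69.1]
tcp_rot: [3.141, -0.0, -2.713]
contact_force: [0.5, 0.1, -1.5]
grip_width: 27.0
```

{"fn": "servo_tool", "kwargs": {"angular": [[0, 0, 0], [0, 0, 0], [0, 0, 0]], "slide": [[0, 0, 0], [0, 0, 0], [0, 0, 0]], "grip": [-1, -1, -1]}}

```text
time: 5.28
tool_pos: [425.6, 255.8, 69.2]
tcp_rot: [3.141, -0.0, -2.713]
contact_force: [-0.0, -0.1, -2.7]
grip_width: 27.4
```

Run:
```python
from h import *
o=bot.get_obs();w=bot.capture("wrist");w["obs"]=o;cv2.imwrite("pics/w5.png",cv2.resize(w["img"][210:350,200:360],None,fx=5,fy=4.2,interpolation=cv2.INTER_CUBIC))
R,t=wtool(o);L=(wcloud(w)-t)@R
for v in (235,245,255,262,300,310,320):
    print(v,[(u,)+tuple(np.round(L[v,u]).astype(int)) for u in range(222,345,6)])
```

```text
235 [(222, np.int64(11), np.int64(-32), np.int64(8)), (228, np.int64(11), np.int64(-28), np.int64(9)), (234, np.int64(11), np.int64(-25), np.int64(8)), (240, np.int64(11), np.int64(-22), np.int64(8)), (246, np.int64(11), np.int64(-18), np.int64(7)), (252, np.int64(11), np.int64(-15), np.int64(9)), (258, np.int64(13), np.int64(-12), np.int64(3)), (264, np.int64(16), np.int64(-8), np.int64(-5)), (270, np.int64(17), np.int64(-5), np.int64(-9)), (276, np.int64(16), np.int64(-2), np.int64(-8)), (282, np.int64(17), np.int64(1), np.int64(-10)), (288, np.int64(17), np.int64(4), np.int64(-9)), (294, np.int64(17), np.int64(7), np.int64(-9)), (300, np.int64(14), np.int64(10), np.int64(-1)), (306, np.int64(12), np.int64(14), np.int64(6)), (312, np.int64(11), np.int64(17), np.int64(8)), (318, np.int64(11), np.int64(20), np.int64(9)), (324, np.int64(11), np.int64(24), np.int64(8)), (330, np.int64(10), np.int64(27), np.int64(10)), (336, np.int64(11), np.int64(30), np.int64(8)), (342, np.int64(11), np.int64(34), np.int64(8))]
245 [(222, np.int64(36), np.int64(-16), np.int64(-73)), (228, np.int64(5),
[... 5519 characters left out ...]
49)), (264, np.int64(-6), np.int64(-6), np.int64(-48)), (270, np.int64(-6), np.int64(-4), np.int64(-48)), (276, np.int64(-5), np.int64(-1), np.int64(-48)), (282, np.int64(-5), np.int64(1), np.int64(-48)), (288, np.int64(-6), np.int64(3), np.int64(-48)), (294, np.int64(-6), np.int64(6), np.int64(-48)), (300, np.int64(-5), np.int64(8), np.int64(-49)), (306, np.int64(-6), np.int64(10), np.int64(-48)), (312, np.int64(-6), np.int64(13), np.int64(-48)), (318, np.int64(-8), np.int64(16), np.int64(-45)), (324, np.int64(-1), np.int64(17), np.int64(-54)), (330, np.int64(7), np.int64(17), np.int64(-67)), (336, np.int64(13), np.int64(17), np.int64(-76)), (342, np.int64(22), np.int64(16), np.int64(-89))]
```

View pics/w5.png

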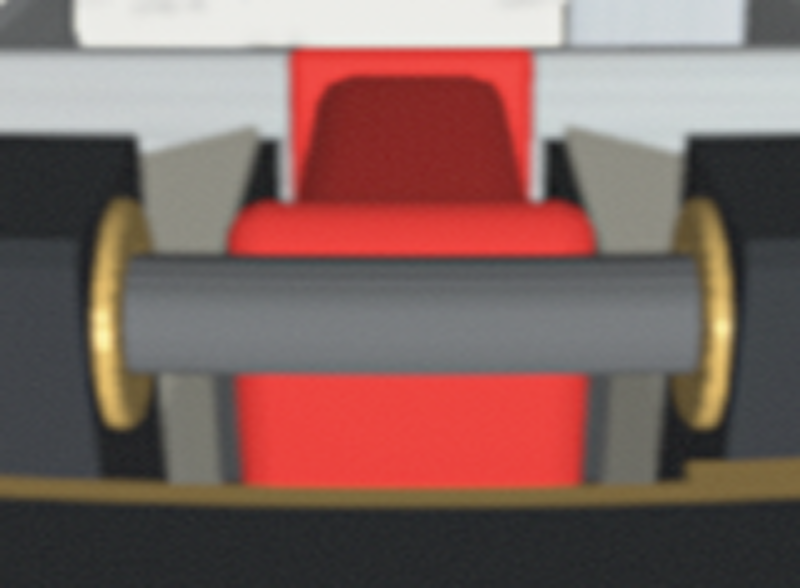

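{"fn": "servo_tool", "kwargs": {"angular": [[0, 0, 0], [0, 0, 0], [0, 0, 0], [0, 0, 0], [0, 0, 0], [0, 0, 0], [0, 0, 0], [0, 0, 0], [0, 0, 0], [0, 0, 0]], "slide": [[0, 0, 0], [0, 0, 0], [0, 0, -3], [0, 0, -5], [0, 0, -5], [0, 0, -5], [0, 0, -5], [0, 0, -5], [0, 0, -5], [0, 0, -5]], "grip": [-0.2, -0.2, -0.2, -0.2, -1, -1, -1, -1, -1, -1]}}

```text
time: 6.17
tool_pos: [425.6, 255.7, 64.2]
tcp_rot: [3.142, -0.0, -2.713]
contact_force: [-0.5, -0.1, -2.1]
grip_width: 24.9
```

{"fn": "servo_tool", "kwargs": {"angular": [[0, 0, 0], [0, 0, 0], [0, 0, 0]], "slide": [[0, 0, 0], [0, 0, 0], [0, 0, 0]], "grip": [-1, -1, -1]}}

```text
time: 6.42
tool_pos: [425.6, 255.7, 64.2]
tcp_rot: [3.141, -0.0, -2.713]
contact_force: [-0.3, 0.0, -2.2]
grip_width: 25.1
```

Run:
```python
from h import *
o=bot.get_obs();w=bot.capture("wrist");w["obs"]=o;cv2.imwrite("pics/w6.png",cv2.resize(w["img"][210:350,200:360],None,fx=5,fy=4.2,interpolation=cv2.INTER_CUBIC))
P=wcloud(w);R,t=wtool(o);L=(P-t)@R
m=(abs(L[...,0])<25)&(abs(L[...,1])<10)
im=w["img"].astype(int);red=(im[...,2]>150)&(im[...,1]<110)&(im[...,0]<110)&m
z=P[red][:,2];print(np.histogram(z,bins=range(60,130,4)))
print("top",np.median(z[z>110]))
d=P[(abs(P[...,0]-335)<10)&(abs(P[...,1]-250)<30)];print("desk",np.median(d[:,2]))
c=(P[...,:2]-[425.6,255.7]);a=np.radians(24.5);x=c@[np.cos(a),np.sin(a)];y=c@[-np.sin(a),np.cos(a)]
k=(x>-41)&(x<-22)&(abs(abs(y)-35)<8);print("prong",np.median(P[k][:,2]))
k=(x>-46)&(x<-42)&(abs(abs(y)-35)<8);print("stop",np.percentile(P[k][:,2],[50,80]))
c=bot.capture("scene");cv2.imwrite("pics/s6.png",cv2.resize(c["img"][150:240,190:270],None,fx=7,fy=6.5,interpolation=cv2.INTER_CUBIC))
```

```text
(array([   4,  320,    5,    5,    2,    1,    1,    1,    0,    0,    0,
          0,    0,  365, 1446,    0,    0]), array([ 60,  64,  68,  72,  76,  80,  84,  88,  92,  96, 100, 104, 108,
       112, 116, 120, 124, 128]))
top 116.79593129175335
desk -1.0749886345181991
prong 152.97356534909608
stop [12.48472993 13.20447412]
```

View pics/w6.png

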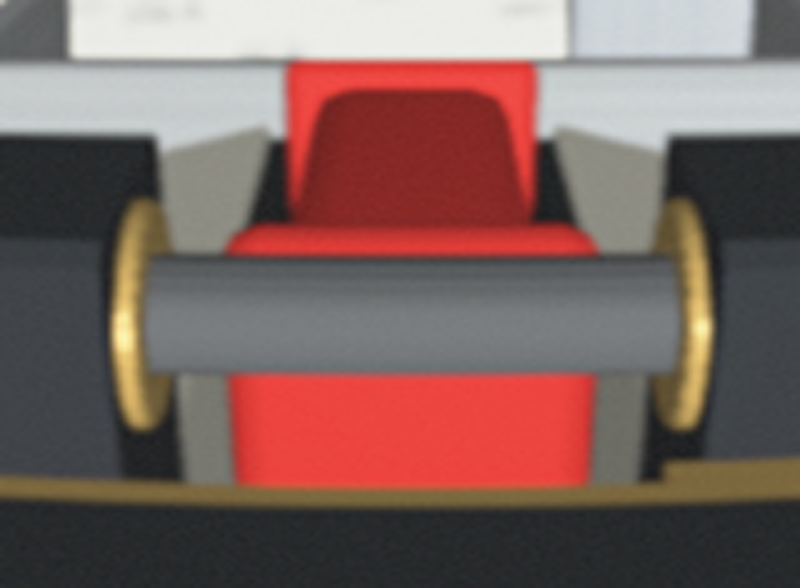

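View pics/s6.png

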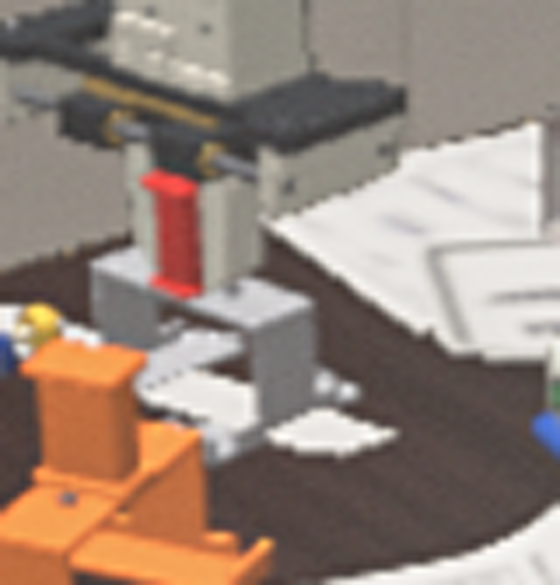

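{"fn": "servo_tool", "kwargs": {"angular": [[0, 0, 0], [0, 0, 0], [0, 0, 0], [0, 0, 0], [0, 0, 0], [0, 0, 0], [0, 0, 0], [0, 0, 0]], "slide": [[0, 0, 3], [0, 0, 10], [0, 0, 22], [0, 0, 40], [0, 0, 60], [0, 0, 78], [0, 0, 88], [0, 0, 88]], "grip": [-1, -1, -1, -1, -1, -1, -1, -1]}}

```text
time: 7.18
tool_pos: [427.0, 256.4, 155.2]
tcp_rot: [-3.141, 0.005, -2.713]
contact_force: [1.3, -0.1, -2.2]
grip_width: 24.9
```

{"fn": "servo_tool", "kwargs": {"angular": [[0, 0, -2], [0, 0, -5], [0, 0, -8], [0, 0, -12], [0, 0, -16], [0, 0, -20], [0, 0, -23], [0, 0, -24.5], [0, 0, -24.5], [0, 0, -24.5]], "slide": [[4, -10, 0], [11, -27, 0], [21, -50, 0], [33, -80, 0], [46, -110, 0], [58, -140, 0], [68, -165, 0], [76, -182, 0], [79, -187, 0], [79, -187, 0]], "grip": [-1, -1, -1, -1, -1, -1, -1, -1, -1, -1]}}

```text
time: 8.02
tool_pos: [504.7, 67.0, 151.3]
tcp_rot: [-3.142, -0.002, 3.14]
contact_force: [0.2, 1.2, -2.9]
grip_width: 25.0
```

Run:
```python
from h import *
import pickle
o=bot.get_obs();w=bot.capture("wrist");w["obs"]=o;pickle.dump(w,open("w7.pkl","wb"));cv2.imwrite("pics/w7.png",w["img"]);print(o["tool_pos"],o["tcp_rot"],o["time"],o["contact_force"],o["grip_width"])
c=bot.capture("scene");cv2.imwrite("pics/s7.png",cv2.resize(c["img"][110:260,190:370],None,fx=4.4,fy=4,interpolation=cv2.INTER_CUBIC))
c=bot.capture("top");pickle.dump(c,open("t7.pkl","wb"));cv2.imwrite("pics/t7.png",cv2.resize(c["img"][100:260,180:360],None,fx=4.4,fy=3.7,interpolation=cv2.INTER_CUBIC))
```

```text
[504.69857579  67.01626567 151.26612963] [-3.14153040e+00 -1.63400858e-03  3.13979910e+00] 8.0167 [ 0.16616385  1.23248287 -2.9269152 ] 25.048250460088546
```

View pics/w7.png

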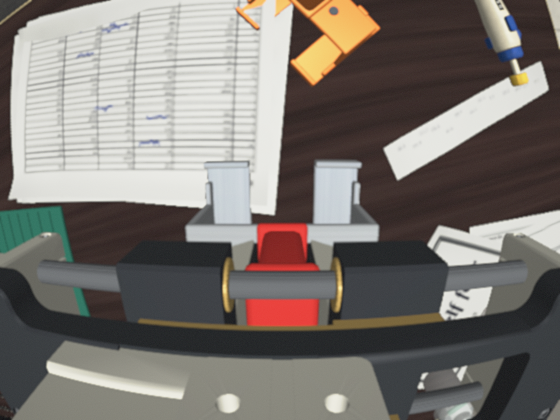

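View pics/s7.png

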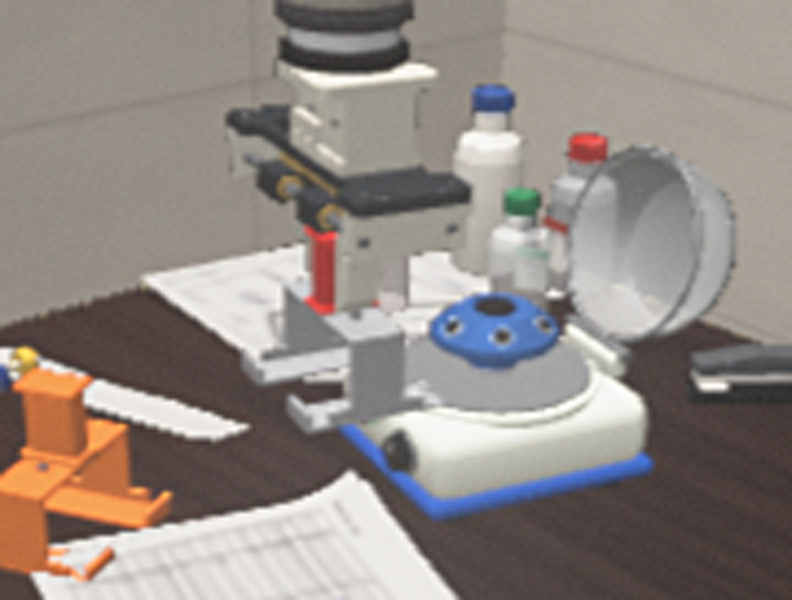

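View pics/t7.png

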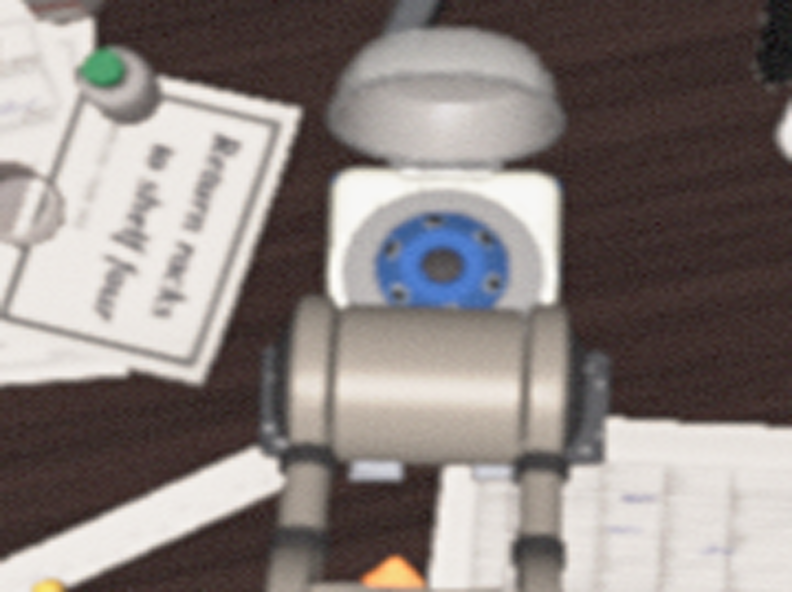

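{"fn": "servo_tool", "kwargs": {"angular": [[0, 0, 0], [0, 0, 0], [0, 0, 0], [0, 0, 0], [0, 0, 0], [0, 0, 0], [0, 0, 0], [0, 0, 0], [0, 0, 0], [0, 0, 0]], "slide": [[-5, 10, 10], [-5, 30, 25], [0, 60, 40], [20, 90, 55], [50, 115, 60], [80, 128, 60], [105, 130, 60], [115, 130, 60], [115, 130, 60], [115, 130, 60]], "grip": [-1, -1, -1, -1, -1, -1, -1, -1, -1, -1]}}

```text
time: 9.0
tool_pos: [618.6, 200.3, 212.2]
tcp_rot: [3.141, -0.001, -3.139]
contact_force: [0.2, -0.8, -2.7]
grip_width: 25.0
```

{"fn": "servo_tool", "kwargs": {"angular": [[0, 0, 0], [0, 0, 0]], "slide": [[0, 0, 0], [0, 0, 0]], "grip": [-1, -1]}}

```text
time: 9.17
tool_pos: [618.5, 199.3, 212.8]
tcp_rot: [3.141, -0.0, -3.14]
contact_force: [-0.2, -0.7, -2.1]
grip_width: 24.9
```

Run:
```python
from h import *
import pickle
o=bot.get_obs();w=bot.capture("wrist");w["obs"]=o;pickle.dump(w,open("w8.pkl","wb"));cv2.imwrite("pics/w8.png",w["img"]);print(o["tool_pos"],o["tcp_rot"],o["time"],np.abs(o["dq"]).max())
P=wcloud(w);I=w["img"].astype(int)
m=(np.hypot(P[...,0]-610,P[...,1]-70)<60)&(P[...,2]>98)&(P[...,2]<140)&(I[...,0]-I[...,2]>30)
q=P[m];print(len(q),q.mean(0),cv2.minEnclosingCircle(q[:,:2].astype(np.float32)),q[:,2].max())
for lo,hi in((100,108),(104,114),(108,114),(114,120),(120,128),(128,136)):
    s=q[(q[:,2]>lo)&(q[:,2]<hi)];print(lo,len(s),cv2.minEnclosingCircle(s[:,:2].astype(np.float32)) if len(s)>5 else '')
cv2.imwrite("pics/w8m.png",(m*255).astype(np.uint8))
```

```text
[618.51304793 199.2964195  212.83169577] [ 3.14140900e+00 -2.53673578e-04 -3.13955114e+00] 9.1667 0.006017686267912939
4698 [607.12545264  78.10643053 120.86573938] ((611.5460815429688, 70.06816101074219), 41.94011306762695) 130.73678644556017
100 60 ((601.0830078125, 86.71162414550781), 36.073360443115234)
104 811 ((611.5460815429688, 70.06816101074219), 41.94011306762695)
108 752 ((611.5460815429688, 70.06816101074219), 41.94011306762695)
114 1005 ((611.8954467773438, 70.3763656616211), 39.58032989501953)
120 2827 ((611.6233520507812, 70.49459075927734), 33.065181732177734)
128 54 ((615.9609985351562, 66.0069808959961), 17.73120880126953)
```

View pics/w8.png

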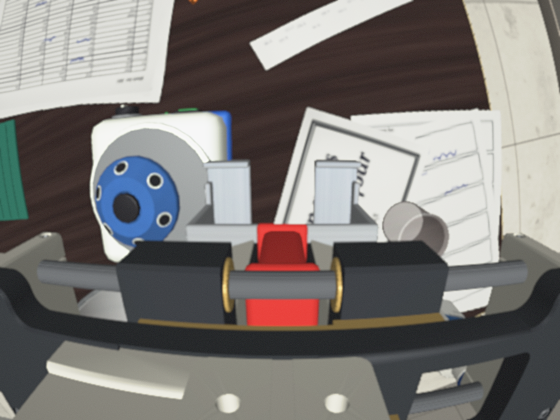

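Run:
```python
from h import *
import pickle
for n in("w7","w8"):
    w=pickle.load(open(n+".pkl","rb"));o=w["obs"];P=wcloud(w);p=P-o["tool_pos"]
    R,t=wtool(o)
    z=p[...,2]
    m=(p[...,0]<-18)&(p[...,0]>-60)&(abs(p[...,1])<60)&(z<-40)&(z>-75)
    if n=="w8": m&=(P[...,1]>130)
    q=p[m];print(n,len(q))
    pr=q[(q[:,0]>-41)&(q[:,2]<-56)];print(" prong z",np.median(pr[:,2]),[ (s,np.percentile(pr[np.sign(pr[:,1])==s][:,1],[1,99]).round(1),np.median(pr[np.sign(pr[:,1])==s][:,2]).round(1)) for s in(-1,1)], "slope front/back",[np.median(pr[abs(pr[:,0]-x)<4][:,2]).round(2) for x in(-37,-30,-23)])
    st=q[(q[:,2]>-54)&(q[:,0]<-38)];print(" stop x",np.percentile(st[:,0],[2,50,98]),"z",np.median(st[:,2]),"y",np.percentile(st[:,1],[1,99]), [np.median(st[np.sign(st[:,1])==s],0).round(1) for s in (-1,1)])
    m=(abs(p[...,0])<25)&(abs(p[...,1])<60)&(z<0)&(z>-7)
    bar=p[m];print(" bar",np.percentile(bar[:,1],[.5,99.5]),[np.median(bar[abs(bar[:,1]-y)<6][:,2]).round(2) for y in(-45,-30,30,45)],np.percentile(bar[:,0],[1]))
```

```text
w7 3719
 prong z -61.24614131652817 [(-1, array([-50., -21.]), np.float64(-61.3)), (1, array([23., 52.]), np.float64(-61.2))] slope front/back [np.float64(-61.31), np.float64(-61.27), np.float64(-61.2)]
 stop x [-46.48640039 -44.54219309 -42.34482614] z -51.437325006400016 y [-49.98337092  51.46772033] [array([-44.4, -35.7, -51.5]), array([-44.6,  36.8, -51.4])]
 bar [-50.39660955  51.94850768] [np.float64(-3.44), np.float64(-3.36), np.float64(-3.41), np.float64(-3.37)] [-19.45689303]
w8 3715
 prong z -61.34009390593292 [(-1, array([-50.4, -21.1]), np.float64(-61.3)), (1, array([22.9, 51.8]), np.float64(-61.3))] slope front/back [np.float64(-61.34), np.float64(-61.39), np.float64(-61.25)]
 stop x [-46.43143245 -44.42780865 -42.05843034] z -51.620735897316706 y [-50.11271362  51.20676473] [array([-44.1, -35.8, -51.7]), array([-44.6,  36. , -51.5])]
 bar [-50.48750086  51.83523086] [np.float64(-3.51), np.float64(-3.55), np.float64(-3.48), np.float64(-3.52)] [-19.42756562]
```

{"fn": "servo_tool", "kwargs": {"angular": [[0, 0, 0], [0, 0, 0], [0, 0, 0], [0, 0, 0], [0, 0, 0], [0, 0, 0], [0, 0, 0], [0, 0, 0], [0, 0, 0], [0, 0, 0]], "slide": [[-12, 0, 0], [-40, 0, 0], [-70, -10, 0], [-100, -35, -5], [-115, -65, -20], [-115, -95, -40], [-115, -120, -55], [-115, -130, -60.5], [-115, -130, -60.5], [-115, -130, -60.5]], "grip": [-1, -1, -1, -1, -1, -1, -1, -1, -1, -1]}}

```text
time: 10.05
tool_pos: [504.8, 68.8, 152.4]
tcp_rot: [3.141, 0.001, 3.141]
contact_force: [0.2, -0.1, -2.1]
grip_width: 25.0
```

{"fn": "servo_tool", "kwargs": {"angular": [[0, 0, 0], [0, 0, 0], [0, 0, 0]], "slide": [[0, 0, 0], [0, 0, 0], [0, 0, 0]], "grip": [-1, -1, -1]}}

```text
time: 10.3
tool_pos: [505.1, 69.8, 152.4]
tcp_rot: [3.141, 0.001, -3.139]
contact_force: [-0.1, 0.5, -2.3]
grip_width: 25.1
```

{"fn": "servo_tool", "kwargs": {"angular": [[0, 0, 0], [0, 0, 0], [0, 0, 0], [0, 0, 0], [0, 0, 0]], "slide": [[5, 0, 0], [12, 0, 0], [18, 0, 0], [20, 0, 0], [20, 0, 0]], "grip": [-1, -1, -1, -1, -1]}}

```text
time: 10.72
tool_pos: [525.5, 68.8, 151.6]
tcp_rot: [3.142, 0.0, -3.14]
contact_force: [-0.1, -1.1, -2.0]
grip_width: 25.1
```

Run:
```python
from h import *
c=bot.capture("scene");cv2.imwrite("pics/s9.png",cv2.resize(c["img"][165:240,250:350],None,fx=8,fy=8,interpolation=cv2.INTER_CUBIC))
```

```text
(no output)
```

View pics/s9.png

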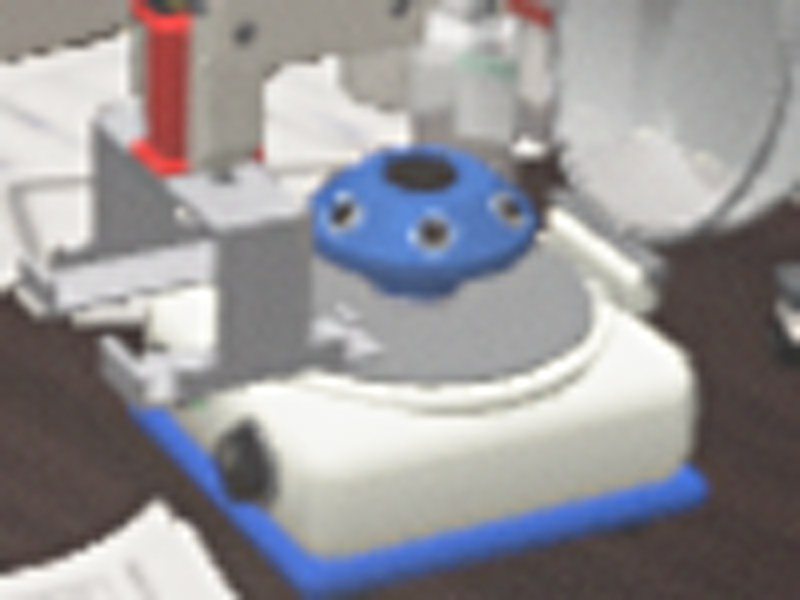

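{"fn": "servo_tool", "kwargs": {"angular": [[0, 0, 0], [0, 0, 0], [0, 0, 0], [0, 0, 0], [0, 0, 0], [0, 0, 0], [0, 0, 0]], "slide": [[4, 0.2, 0.5], [11, 0.2, 0.5], [19, 0.2, 0.5], [27, 0.2, 0.5], [35, 0.2, 0.5], [40, 0.2, 0.5], [40, 0.2, 0.5]], "grip": [-1, -1, -1, -1, -1, -1, -1]}}

```text
time: 11.35
tool_pos: [565.9, 68.9, 152.0]
tcp_rot: [3.141, 0.001, -3.14]
contact_force: [-0.3, -0.4, -2.1]
grip_width: 25.1
```

{"fn": "servo_tool", "kwargs": {"angular": [[0, 0, 0], [0, 0, 0], [0, 0, 0], [0, 0, 0], [0, 0, 0], [0, 0, 0], [0, 0, 0], [0, 0, 0], [0, 0, 0]], "slide": [[4, 0, 0], [11, 0, 0], [19, 0, 0], [27, 0, 0], [35, 0, 0], [42, 0, 0], [46, 0, 0], [46, 0, 0], [46, 0, 0]], "grip": [-1, -1, -1, -1, -1, -1, -1, -1, -1]}}

```text
time: 12.1
tool_pos: [610.6, 68.9, 152.0]
tcp_rot: [3.142, -0.001, -3.14]
contact_force: [0.0, 1.0, -2.6]
grip_width: 25.1
```

Run:
```python
from h import *
c=bot.capture("scene");cv2.imwrite("pics/s10.png",cv2.resize(c["img"][165:240,250:350],None,fx=8,fy=8,interpolation=cv2.INTER_CUBIC))
w=bot.capture("wrist");cv2.imwrite("pics/w10.png",w["img"][100:300,130:430]);o=bot.get_obs();print(o["tool_pos"],o["tcp_rot"],o["contact_force"])
```

```text
[610.33308287  69.00243411 152.13418066] [ 3.14148848e+00 -5.64744659e-04 -3.14018785e+00] [-0.3679549  -0.16319769 -2.77519519]
```

View pics/s10.png

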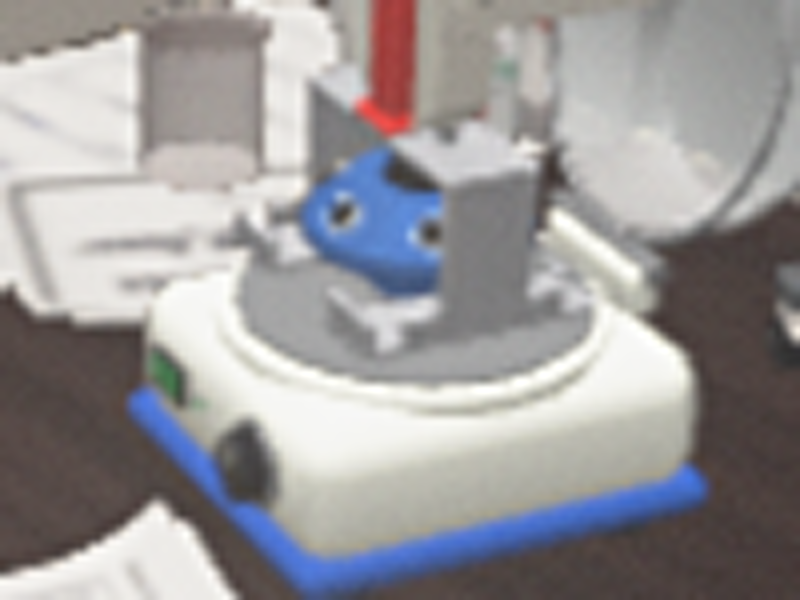

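View pics/w10.png

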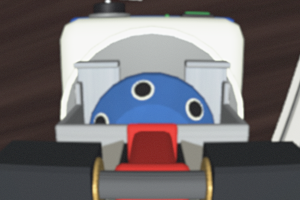

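Run:
```python
from h import *
o=bot.get_obs();w=bot.capture("wrist");w["obs"]=o
P=wcloud(w);I=w["img"].astype(int)
m=(np.hypot(P[...,0]-610,P[...,1]-70)<60)&(P[...,2]>98)&(P[...,2]<140)&(I[...,0]-I[...,2]>30)
q=P[m][:, :]
from scipy.optimize import least_squares
e=q[(q[:,2]>105)&(q[:,2]<113.5)]
r=least_squares(lambda c:np.hypot(e[:,0]-c[0],e[:,1]-c[1])-41.5,[611,70],loss='soft_l1').x
print("rotor",len(e),r,e[:,1].min(),e[:,1].max(),e[:,0].min())
p=P-o["tool_pos"];st=p[(p[...,2]>-55)&(p[...,2]<-49)&(p[...,0]<-40)&(p[...,0]>-50)&(abs(p[...,1])<60)]
print("stop",np.percentile(st[:,0],[2,98])+o["tool_pos"][0],np.percentile(st[:,1],[1,99])+o["tool_pos"][1])
```

```text
rotor 859 [613.41736953  69.78342382] 30.061479309080283 109.32577154082131 570.365434194103
stop [563.87914867 568.21175204] [ 18.93954596 120.35778549]
```

{"fn": "servo_tool", "kwargs": {"angular": [[0, 0, 0], [0, 0, 0], [0, 0, 0], [0, 0, 0], [0, 0, 0], [0, 0, 0]], "slide": [[1, 0, 0], [2, 0, 0], [2, 0, 3], [2, 0, 7], [2, 0, 9], [2, 0, 9]], "grip": [-1, -1, -1, -1, -1, -1]}}

```text
time: 12.75
tool_pos: [613.1, 69.0, 162.2]
tcp_rot: [3.142, 0.002, -3.14]
contact_force: [-0.4, -0.1, -2.9]
grip_width: 25.1
```

{"fn": "servo_tool", "kwargs": {"angular": [[0, 0, 0], [0, 0, 0], [0, 0, 0], [0, 0, 0]], "slide": [[0, 0, 1], [0, 0, 2], [0, 0, 3], [0, 0, 3]], "grip": [-1, -1, -1, -1]}}

```text
time: 13.08
tool_pos: [612.6, 69.0, 164.2]
tcp_rot: [3.142, -0.0, -3.14]
contact_force: [0.6, -0.2, -2.6]
grip_width: 24.8
```

{"fn": "servo_tool", "kwargs": {"angular": [[0, 0, 0], [0, 0, 0], [0, 0, 0], [0, 0, 0]], "slide": [[0, 0, 0.7], [0, 0, 1.4], [0, 0, 2], [0, 0, 2]], "grip": [-1, -1, -1, -1]}}

```text
time: 13.42
tool_pos: [612.3, 69.0, 165.5]
tcp_rot: [3.141, -0.002, -3.14]
contact_force: [-0.5, 0.4, -6.7]
grip_width: 24.9
```

{"fn": "servo_tool", "kwargs": {"angular": [[0, 0, 0], [0, 0, 0], [0, 0, 0], [0, 0, 0]], "slide": [[0, 0, 0.7], [0, 0, 1.4], [0, 0, 2], [0, 0, 2]], "grip": [-1, -1, -1, -1]}}

```text
time: 13.75
tool_pos: [612.2, 69.0, 167.3]
tcp_rot: [3.141, -0.002, -3.14]
contact_force: [0.1, -0.2, -12.9]
grip_width: 24.9
```

{"fn": "servo_tool", "kwargs": {"angular": [[0, 0, 0], [0, 0, 0], [0, 0, 0], [0, 0, 0], [0, 0, 0]], "slide": [[0, 0, 0.7], [0, 0, 1.4], [0, 0, 2.1], [0, 0, 2.8], [0, 0, 3]], "grip": [-1, -1, -1, -1, -1]}}

```text
time: 14.17
tool_pos: [613.4, 69.0, 172.8]
tcp_rot: [3.141, 0.003, -3.14]
contact_force: [-0.3, 0.5, -4.6]
grip_width: 25.1
```

Run:
```python
from h import *
c=bot.capture("scene");cv2.imwrite("pics/s11.png",cv2.resize(c["img"][165:240,250:350],None,fx=8,fy=8,interpolation=cv2.INTER_CUBIC))
```

```text
(no output)
```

View pics/s11.png

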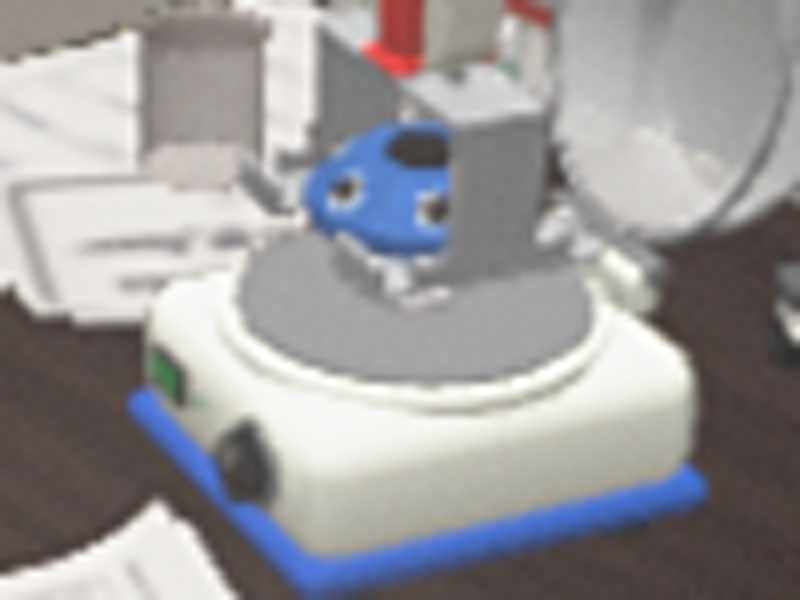

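{"fn": "servo_tool", "kwargs": {"angular": [[0, 0, 0], [0, 0, 0], [0, 0, 0], [0, 0, 0], [0, 0, 0], [0, 0, 0], [0, 0, 0], [0, 0, 0], [0, 0, 0], [0, 0, 0]], "slide": [[0, 0, 1], [0, 0, 4], [0, 0, 9], [0, 0, 15], [0, 0, 22], [0, 0, 29], [0, 0, 36], [0, 0, 42], [0, 0, 45], [0, 0, 45]], "grip": [-1, -1, -1, -1, -1, -1, -1, -1, -1, -1]}}

```text
time: 15.05
tool_pos: [613.1, 69.0, 217.4]
tcp_rot: [3.141, 0.002, -3.14]
contact_force: [0.3, -1.1, -4.8]
grip_width: 25.1
```

Run:
```python
from h import *
import pickle
c=bot.capture("scene");cv2.imwrite("pics/s12.png",cv2.resize(c["img"][110:230,230:390],None,fx=5,fy=5,interpolation=cv2.INTER_CUBIC))
o=bot.get_obs();w=bot.capture("wrist");w["obs"]=o;pickle.dump(w,open("w12.pkl","wb"));cv2.imwrite("pics/w12.png",cv2.resize(w["img"][100:300,130:430],None,fx=2.5,fy=2.5));print(o["tool_pos"],o["contact_force"])
```

```text
[612.82070018  68.96749043 216.62335702] [-0.02143581  0.38910289 -4.551941  ]
```

View pics/s12.png

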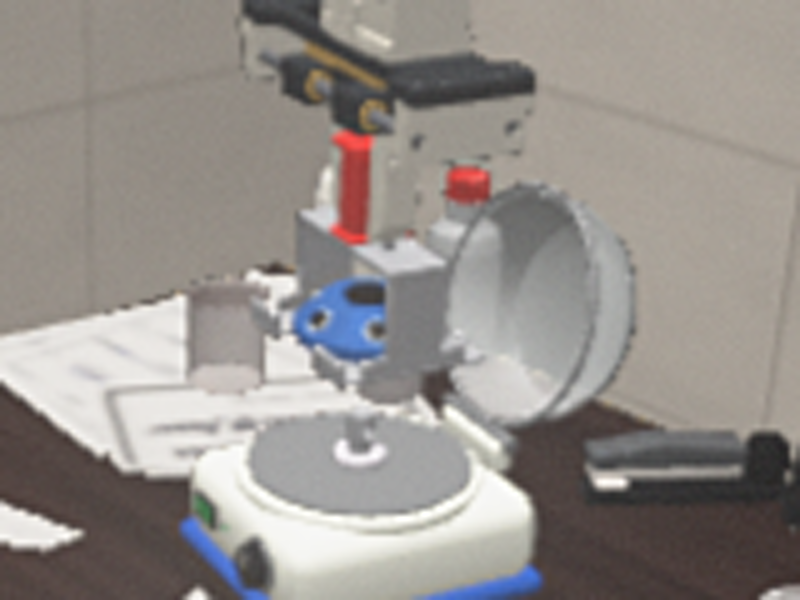

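View pics/w12.png

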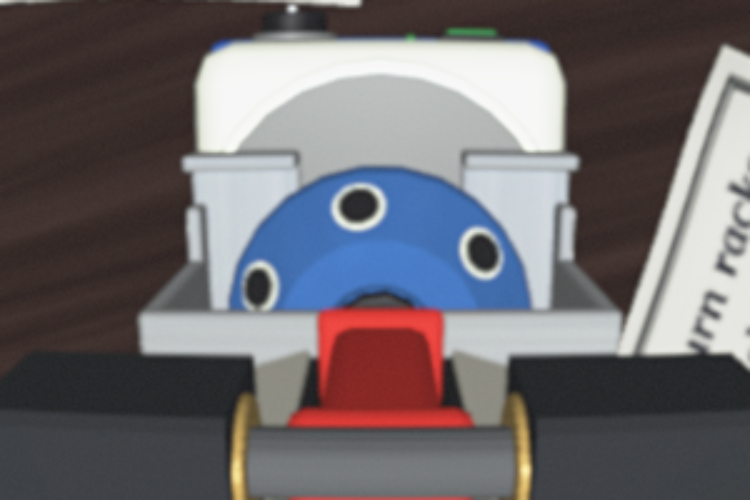

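Run:
```python
from h import *
import pickle
for n in("top0","scene0"):
    C=cloud(pickle.load(open(n+".pkl","rb"))).reshape(-1,3)
    k=(C[:,1]<0)&(C[:,1]>-480)&(C[:,2]>60)&(C[:,0]>450)&(C[:,2]<900)
    for y in range(-480,0,60):
        s=C[k&(C[:,1]>=y)&(C[:,1]<y+60)]
        print(n,y,len(s),s[:,0].min().round() if len(s) else '',s[:,2].max().round() if len(s) else '')
c=bot.capture("top");C=cloud(c)
for u,v in((402,187),(380,175),(420,200),(330,250),(300,230),(388,220)): print(u,v,C[v,u].round(1))
```

```text
top0 -480 1699 661.0 386.0
top0 -420 1629 727.0 387.0
top0 -360 1636 798.0 387.0
top0 -300 1637 782.0 387.0
top0 -240 1701 714.0 386.0
top0 -180 1696 714.0 386.0
top0 -120 339 768.0 386.0
top0 -60 41 550.0 163.0
scene0 -480 3103 660.0 333.0
scene0 -420 4643 810.0 383.0
scene0 -360 4238 794.0 383.0
scene0 -300 3657 779.0 383.0
scene0 -240 3285 713.0 384.0
scene0 -180 3041 711.0 384.0
scene0 -120 173 768.0 383.0
scene0 -60 139 541.0 176.0
402 187 [ 590.6 -287.2    2.4]
380 175 [ 623.3 -221.     9.3]
420 200 [ 553.8 -340.2    2.8]
330 250 [401.8 -80.3   2.7]
300 230 [452.4  27.2 604.5]
388 220 [ 491.9 -240.5   36. ]
```

{"fn": "servo_tool", "kwargs": {"angular": [[0, 0, 0], [0, 0, 0], [0, 0, 0], [0, 0, 0], [0, 0, 0], [0, 0, 0], [0, 0, 0], [0, 0, 0], [0, 0, 0], [0, 0, 0]], "slide": [[0, -3, 0], [0, -9, 0], [-1, -18, 0], [-2, -30, 0], [-3, -45, 0], [-4, -63, 0], [-5, -84, 0], [-6, -108, 0], [-7, -132, 0], [-8, -156, 0]], "grip": [-1, -1, -1, -1, -1, -1, -1, -1, -1, -1]}}

```text
time: 16.03
tool_pos: [604.1, -89.7, 216.3]
tcp_rot: [-3.141, -0.0, -3.141]
contact_force: [-0.4, -0.1, -3.7]
grip_width: 25.2
```

{"fn": "servo_tool", "kwargs": {"angular": [[0, 0, 0], [0, 0, 0], [0, 0, 0], [0, 0, 0], [0, 0, 0], [0, 0, 0], [0, 0, 0], [0, 0, 0], [0, 0, 0], [0, 0, 0]], "slide": [[-1, -24, 0], [-2, -48, 0], [-3, -72, 0], [-4, -96, 0], [-5, -120, 0], [-6, -141, 0], [-7, -159, 0], [-8, -174, 0], [-9, -186, 0], [-10, -195, 0]], "grip": [-1, -1, -1, -1, -1, -1, -1, -1, -1, -1]}}

```text
time: 16.87
tool_pos: [594.1, -283.9, 216.1]
tcp_rot: [3.142, -0.0, -3.142]
contact_force: [-0.3, 0.1, -4.2]
grip_width: 25.0
```

{"fn": "servo_tool", "kwargs": {"angular": [[0, 0, 0], [0, 0, 0], [0, 0, 0], [0, 0, 0], [0, 0, 0], [0, 0, 0], [0, 0, 0], [0, 0, 0], [0, 0, 0], [0, 0, 0]], "slide": [[0, -4, 0], [0, -6, -3], [0, -6, -9], [0, -6, -18], [0, -6, -30], [0, -6, -45], [0, -6, -60], [0, -6, -72], [0, -6, -80], [0, -6, -82]], "grip": [-1, -1, -1, -1, -1, -1, -1, -1, -1, -1]}}

```text
time: 17.7
tool_pos: [593.9, -286.6, 131.8]
tcp_rot: [3.139, -0.003, -3.139]
contact_force: [0.1, 0.2, -4.4]
grip_width: 25.1
```

Run:
```python
from h import *
import pickle
c=bot.capture("scene");cv2.imwrite("pics/s13.png",cv2.resize(c["img"][200:340,290:450],None,fx=5,fy=4.3,interpolation=cv2.INTER_CUBIC))
o=bot.get_obs();w=bot.capture("wrist");w["obs"]=o;cv2.imwrite("pics/w13.png",w["img"]);print(o["tool_pos"],o["tcp_rot"],o["contact_force"],o["time"])
P=wcloud(w);I=w["img"].astype(int);g=(I[...,1]>I[...,2]+30)&(I[...,1]>I[...,0]+10)&(abs(P[...,2])<20)
print("mat z",np.median(P[g][:,2]),P[g].min(0),P[g].max(0))
p=P-o["tool_pos"];b=p[(I[...,0]-I[...,2]>30)&(abs(p[...,1])<50)&(p[...,0]<0)&(p[...,0]>-60)&(p[...,2]<-20)&(p[...,2]>-75)]
print("rotor rim rel",np.percentile(b[:,1],[.5,99.5]),b[:,0].min(),np.percentile(b[:,2],[1,99]))
```

```text
[ 594.21671926 -286.99287952  132.56653394] [ 3.13991861e+00 -2.32613089e-03 -3.13941053e+00] [ 0.66897083 -0.48767986 -4.31911935] 17.75
mat z 3.9039219949024613 [ 369.20433686 -562.30173901   -2.71420139] [ 632.39835661 -179.98091549   19.81683609]
rotor rim rel [-38.7665593   40.17484984] -46.768750416790795 [-57.80176039 -37.18349572]
```

View pics/s13.png

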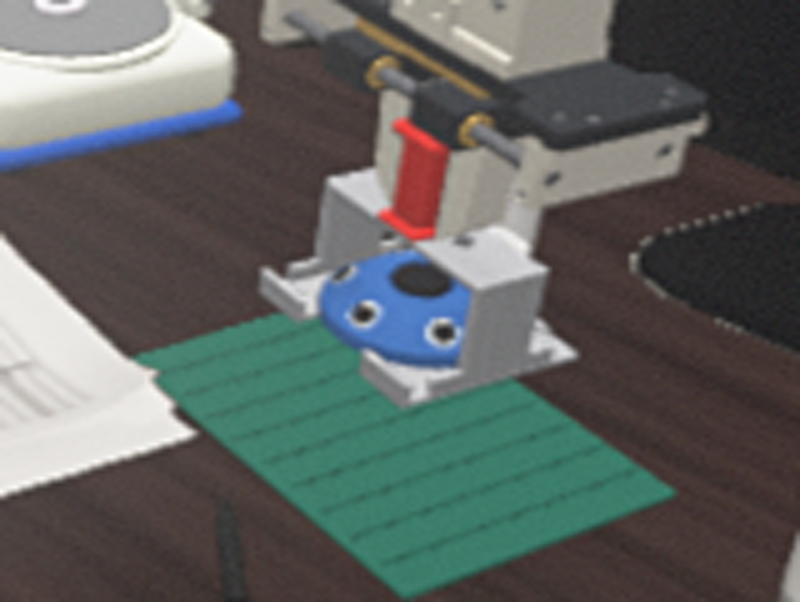

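View pics/w13.png

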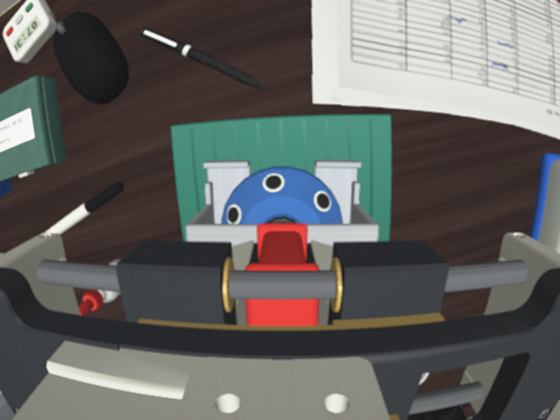

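{"fn": "servo_tool", "kwargs": {"angular": [[0, 0, 0], [0, 0, 0], [0, 0, 0], [0, 0, 0], [0, 0, 0], [0, 0, 0], [0, 0, 0], [0, 0, 0], [0, 0, 0]], "slide": [[0, 0, -3], [0, 0, -9], [0, 0, -17], [0, 0, -26], [0, 0, -34], [0, 0, -40], [0, 0, -43], [0, 0, -44], [0, 0, -44]], "grip": [-1, -1, -1, -1, -1, -1, -1, -1, -1]}}

```text
time: 18.55
tool_pos: [594.6, -288.0, 89.9]
tcp_rot: [3.141, -0.0, -3.14]
contact_force: [-0.3, -0.4, -4.3]
grip_width: 25.1
```

{"fn": "servo_tool", "kwargs": {"angular": [[0, 0, 0], [0, 0, 0], [0, 0, 0], [0, 0, 0], [0, 0, 0], [0, 0, 0], [0, 0, 0], [0, 0, 0], [0, 0, 0], [0, 0, 0]], "slide": [[0, 0, -0.6], [0, 0, -1.2], [0, 0, -1.8], [0, 0, -2.4], [0, 0, -3], [0, 0, -3.6], [0, 0, -4.2], [0, 0, -4.8], [0, 0, -5.4], [0, 0, -6]], "grip": [-1, -1, -1, -1, -1, -1, -1, -1, -1, -1]}}

```text
time: 19.38
tool_pos: [594.7, -288.0, 84.2]
tcp_rot: [3.141, 0.0, -3.14]
contact_force: [0.1, 0.6, -4.4]
grip_width: 24.7
```

{"fn": "servo_tool", "kwargs": {"angular": [[0, 0, 0], [0, 0, 0], [0, 0, 0], [0, 0, 0], [0, 0, 0], [0, 0, 0], [0, 0, 0], [0, 0, 0], [0, 0, 0], [0, 0, 0]], "slide": [[0, 0, -0.6], [0, 0, -1.2], [0, 0, -1.8], [0, 0, -2.4], [0, 0, -3], [0, 0, -3.6], [0, 0, -4.2], [0, 0, -4.8], [0, 0, -5], [0, 0, -5]], "grip": [-1, -1, -1, -1, -1, -1, -1, -1, -1, -1]}}

```text
time: 20.22
tool_pos: [594.7, -288.0, 79.2]
tcp_rot: [3.141, -0.0, -3.14]
contact_force: [-0.3, -0.1, -2.3]
grip_width: 24.9
```

Run:
```python
from h import *
c=bot.capture("scene");cv2.imwrite("pics/s14.png",cv2.resize(c["img"][240:320,320:420],None,fx=8,fy=7,interpolation=cv2.INTER_CUBIC))
o=bot.get_obs();w=bot.capture("wrist");w["obs"]=o;cv2.imwrite("pics/w14.png",cv2.resize(w["img"][100:300,130:430],None,fx=2.5,fy=2.5));print(o["tool_pos"],o["tcp_rot"],o["contact_force"],o["time"])
P=wcloud(w);I=w["img"].astype(int);p=P-o["tool_pos"];b=p[(I[...,0]-I[...,2]>30)&(abs(p[...,1])<50)&(p[...,0]<0)&(p[...,0]>-60)&(p[...,2]<-20)&(p[...,2]>-75)]
print("rotor rim rel",np.percentile(b[:,1],[.5,99.5]),b[:,0].min(),np.percentile(b[:,2],[1,99]))
```

```text
[ 594.67718821 -288.06447573   79.23154209] [ 3.14151626e+00 -3.67812958e-09 -3.14028831e+00] [-0.55596229 -0.09708954 -1.81038994] 20.2667
rotor rim rel [-46.51377655  46.38850348] -59.9813799673783 [-74.9668258 -33.1969253]
```

View pics/s14.png

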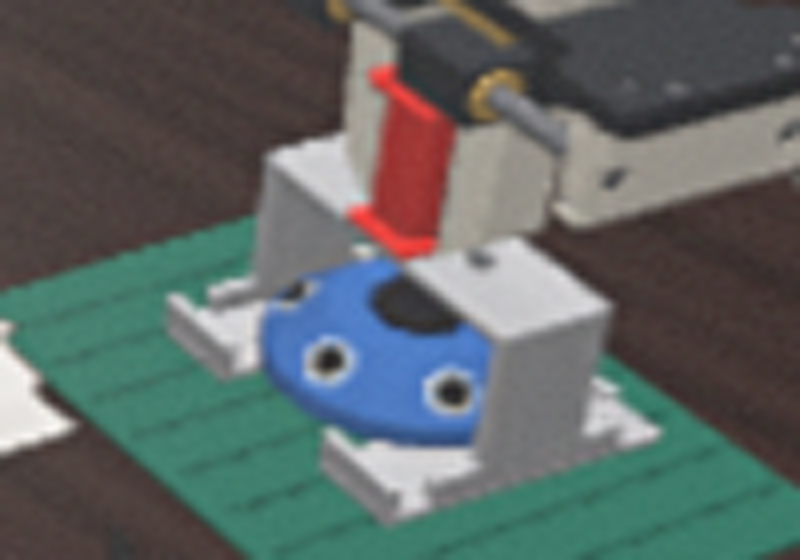

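View pics/w14.png

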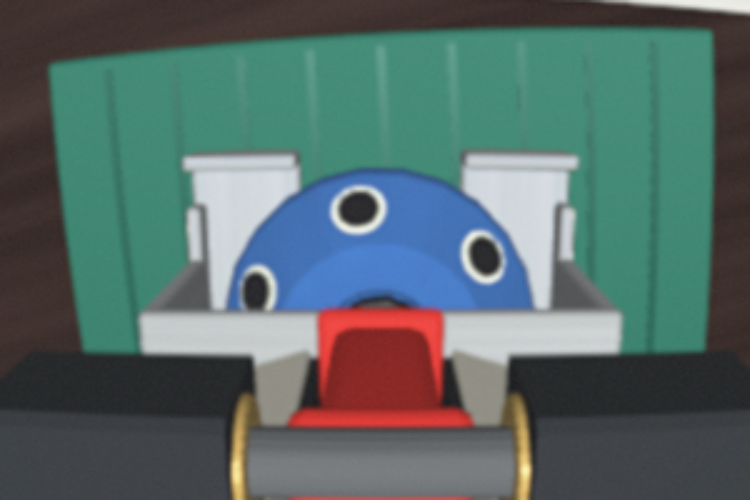

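{"fn": "servo_tool", "kwargs": {"angular": [[0, 0, 0], [0, 0, 0], [0, 0, 0], [0, 0, 0], [0, 0, 0], [0, 0, 0]], "slide": [[0, 0, -1], [0, 0, -2], [0, 0, -3], [0, 0, -3.5], [0, 0, -3.5], [0, 0, -3.5]], "grip": [-1, -1, -1, -1, -1, -1]}}

```text
time: 20.82
tool_pos: [594.7, -288.0, 75.7]
tcp_rot: [3.141, -0.0, -3.14]
contact_force: [-0.0, 0.8, -2.9]
grip_width: 24.9
```

{"fn": "servo_tool", "kwargs": {"angular": [[0, 0, 0], [0, 0, 0], [0, 0, 0], [0, 0, 0], [0, 0, 0], [0, 0, 0]], "slide": [[-1, 0, 0], [-3, 0, 0], [-6, 0, 0], [-10, 0, 0], [-12, 0, 0], [-12, 0, 0]], "grip": [-1, -1, -1, -1, -1, -1]}}

```text
time: 21.32
tool_pos: [582.0, -288.1, 75.8]
tcp_rot: [3.141, -0.0, -3.141]
contact_force: [0.1, -0.1, -1.7]
grip_width: 25.0
```

Run:
```python
from h import *
c=bot.capture("scene");cv2.imwrite("pics/s15.png",cv2.resize(c["img"][240:320,320:420],None,fx=8,fy=7,interpolation=cv2.INTER_CUBIC))
o=bot.get_obs();print(o["tool_pos"],o["contact_force"])
```

```text
[ 582.422734   -288.13521088   75.89116083] [ 0.33034681  0.09093067 -2.17338941]
```

View pics/s15.png

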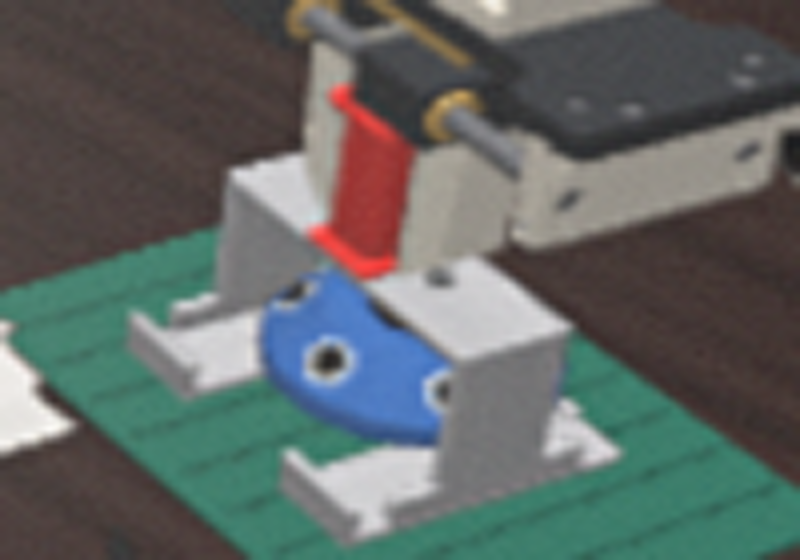

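{"fn": "servo_tool", "kwargs": {"angular": [[0, 0, 0], [0, 0, 0], [0, 0, 0], [0, 0, 0], [0, 0, 0], [0, 0, 0], [0, 0, 0], [0, 0, 0], [0, 0, 0], [0, 0, 0]], "slide": [[-4, 0, 0], [-11, 0, 0], [-19, 0, 0], [-27, 0, 0], [-36, 0, 0], [-45, 0, 0], [-54, 0, 0], [-64, 0, 0], [-74, 0, 0], [-84, 0, 0]], "grip": [-1, -1, -1, -1, -1, -1, -1, -1, -1, -1]}}

```text
time: 22.2
tool_pos: [497.5, -288.0, 75.9]
tcp_rot: [3.142, 0.0, -3.14]
contact_force: [0.2, -0.3, -2.0]
grip_width: 24.6
```

{"fn": "servo_tool", "kwargs": {"angular": [[0, 0, 0], [0, 0, 0], [0, 0, 0], [0, 0, 0], [0, 0, 0], [0, 0, 0]], "slide": [[-10, 0, 0], [-20, 0, 0], [-30, 0, 3], [-38, 0, 10], [-40, 0, 15], [-40, 0, 15]], "grip": [-1, -1, -1, -1, -1, -1]}}

```text
time: 22.7
tool_pos: [458.9, -288.7, 92.5]
tcp_rot: [-3.14, 0.002, -3.141]
contact_force: [0.2, 0.5, -2.0]
grip_width: 25.0
```

Run:
```python
from h import *
c=bot.capture("scene");cv2.imwrite("pics/s16.png",cv2.resize(c["img"][200:350,250:450],None,fx=4,fy=4,interpolation=cv2.INTER_CUBIC))
o=bot.get_obs();w=bot.capture("wrist");w["obs"]=o;cv2.imwrite("pics/w16.png",w["img"]);print(o["tool_pos"],o["contact_force"],o["time"])
P=wcloud(w)
import pickle;pickle.dump(w,open("w16.pkl","wb"))
```

```text
[ 459.24380721 -288.67315173   92.00006611] [ 1.24081041 -0.52161144 -2.42831754] 22.75
```

View pics/s16.png

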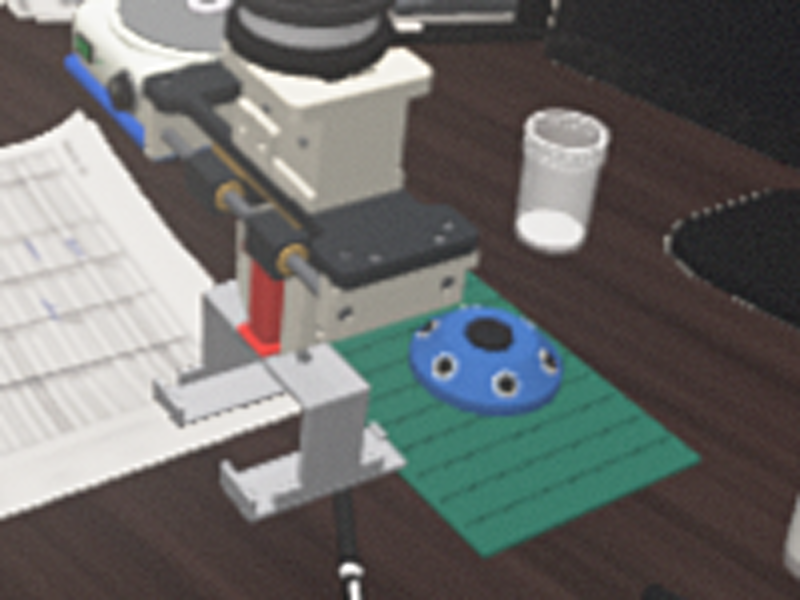

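View pics/w16.png

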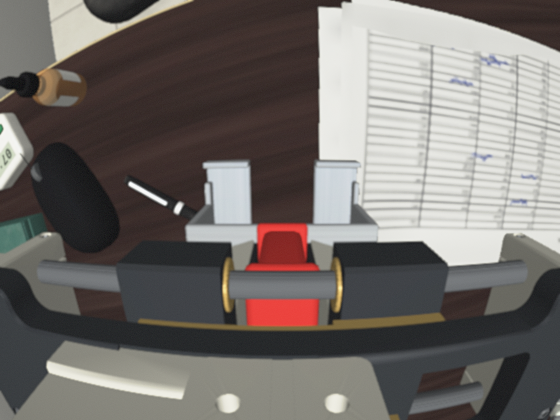

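{"fn": "servo_tool", "kwargs": {"angular": [[0, 0, 0], [0, 0, 0], [0, 0, 0], [0, 0, 0], [0, 0, 0], [0, 0, 0], [0, 0, 0], [0, 0, 0], [0, 0, 0], [0, 0, 0]], "slide": [[0, 0, 10], [0, 0, 30], [0, 0, 55], [0, 5, 80], [0, 20, 105], [0, 40, 120], [-2, 68, 123], [-4, 100, 123], [-6, 135, 123], [-8, 170, 123]], "grip": [-1, -1, -1, -1, -1, -1, -1, -1, -1, -1]}}

```text
time: 23.63
tool_pos: [450.6, -116.6, 214.4]
tcp_rot: [-3.142, 0.001, -3.141]
contact_force: [0.5, 0.2, -2.6]
grip_width: 25.0
```

{"fn": "servo_tool", "kwargs": {"angular": [[0, 0, 0], [0, 0, 2], [0, 0, 5], [0, 0, 8], [0, 0, 12], [0, 0, 16], [0, 0, 20], [0, 0, 23], [0, 0, 24.5], [0, 0, 24.5]], "slide": [[-2, 35, 0], [-4, 70, 0], [-6, 105, 0], [-9, 140, 0], [-12, 175, 0], [-15, 210, 0], [-18, 245, 0], [-21, 280, 0], [-24, 315, 0], [-25, 345, 0]], "grip": [-1, -1, -1, -1, -1, -1, -1, -1, -1, -1]}}

```text
time: 24.47
tool_pos: [425.0, 229.5, 214.4]
tcp_rot: [3.141, 0.001, -2.71]
contact_force: [0.2, -0.3, -2.2]
grip_width: 25.0
```

{"fn": "servo_tool", "kwargs": {"angular": [[0, 0, 0], [0, 0, 0], [0, 0, 0], [0, 0, 0]], "slide": [[0, 20, 0], [0, 29, 0], [0, 29, 0], [0, 29, 0]], "grip": [-1, -1, -1, -1]}}

```text
time: 24.8
tool_pos: [425.6, 255.7, 213.8]
tcp_rot: [-3.141, -0.001, -2.712]
contact_force: [0.1, 0.3, -2.2]
grip_width: 24.8
```

Run:
```python
from h import *
o=bot.get_obs();w=bot.capture("wrist");w["obs"]=o;cv2.imwrite("pics/w17.png",w["img"]);print(o["tool_pos"],o["tcp_rot"],o["contact_force"],o["time"])
```

```text
[425.57761115 255.66250065 213.77187603] [-3.14113623e+00 -5.40502523e-04 -2.71151410e+00] [ 0.14954334  0.2523589  -2.24758997] 24.8
```

View pics/w17.png

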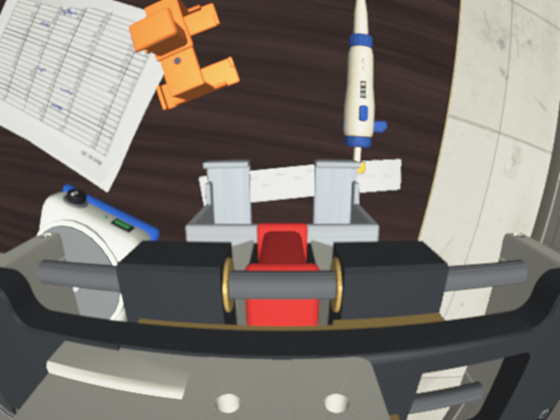

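{"fn": "servo_tool", "kwargs": {"angular": [[0, 0, 0], [0, 0, 0], [0, 0, 0], [0, 0, 0], [0, 0, 0], [0, 0, 0], [0, 0, 0], [0, 0, 0], [0, 0, 0], [0, 0, 0]], "slide": [[0, 0, -8], [0, 0, -26], [0, 0, -50], [0, 0, -76], [0, 0, -102], [0, 0, -124], [0, 0, -138], [0, 0, -145], [0, 0, -146], [0, 0, -146]], "grip": [-1, -1, -1, -1, -1, -1, -1, -1, -1, -1]}}

```text
time: 25.68
tool_pos: [426.0, 255.4, 67.8]
tcp_rot: [-3.142, -0.0, -2.714]
contact_force: [-0.1, 0.3, -1.8]
grip_width: 25.2
```

{"fn": "servo_tool", "kwargs": {"angular": [[0, 0, 0], [0, 0, 0], [0, 0, 0], [0, 0, 0], [0, 0, 0], [0, 0, 0]], "slide": [[0, 0, -0.7], [0, 0, -1.4], [0, 0, -2.1], [0, 0, -2.8], [0, 0, -3.3], [0, 0, -3.3]], "grip": [-1, -1, -1, -1, -1, -1]}}

```text
time: 26.18
tool_pos: [425.7, 256.0, 64.5]
tcp_rot: [3.142, 0.0, -2.713]
contact_force: [-0.8, 0.0, -2.8]
grip_width: 24.8
```

{"fn": "servo_tool", "kwargs": {"angular": [[0, 0, 0], [0, 0, 0], [0, 0, 0], [0, 0, 0]], "slide": [[0, 0, -0.4], [0, 0, -0.8], [0, 0, -0.8], [0, 0, -0.8]], "grip": [-1, -1, -1, -1]}}

```text
time: 26.52
tool_pos: [425.8, 256.1, 64.1]
tcp_rot: [3.142, 0.001, -2.713]
contact_force: [-1.6, -0.4, 5.4]
grip_width: 24.9
```

Puller is now on the desk (force went to +5 N). Open, then rise.

{"fn": "servo_tool", "kwargs": {"angular": [[0, 0, 0], [0, 0, 0], [0, 0, 0], [0, 0, 0], [0, 0, 0], [0, 0, 0], [0, 0, 0], [0, 0, 0], [0, 0, 0], [0, 0, 0]], "slide": [[0, 0, 0], [0, 0, 0], [0, 0, 0.5], [0, 0, 0.5], [0, 0, 0.5], [0, 0, 0.5], [0, 0, 0.5], [0, 0, 0.5], [0, 0, 0.5], [0, 0, 0.5]], "grip": [-0.3, 0, 0.3, 0.6, 1, 1, 1, 1, 1, 1]}}

```text
time: 27.35
tool_pos: [425.7, 256.0, 64.1]
tcp_rot: [3.141, 0.0, -2.713]
contact_force: [0.3, -0.5, 0.1]
grip_width: 87.2
```

{"fn": "servo_tool", "kwargs": {"angular": [[0, 0, 0], [0, 0, 0], [0, 0, 0], [0, 0, 0], [0, 0, 0], [0, 0, 0], [0, 0, 0], [0, 0, 0], [0, 0, 0], [0, 0, 0]], "slide": [[0, 0, 0], [0, 0, 0], [0, 0, 0], [0, 0, 5], [0, 0, 15], [0, 0, 35], [0, 0, 60], [0, 0, 90], [0, 0, 120], [0, 0, 120]], "grip": [1, 1, 1, 1, 1, 1, 1, 1, 1, 1]}}

```text
time: 28.18
tool_pos: [428.5, 257.2, 190.8]
tcp_rot: [-3.141, 0.011, -2.712]
contact_force: [0.8, 0.0, 0.4]
grip_width: 91.9
```

{"fn": "servo_tool", "kwargs": {"angular": [[0, 0, 0], [0, 0, 0], [0, 0, 0], [0, 0, 0], [0, 0, 0], [0, 0, 0], [0, 0, 0]], "slide": [[0, 0, 10], [0, 0, 30], [0, 0, 50], [30, 10, 60], [60, 20, 60], [60, 20, 60], [60, 20, 60]], "grip": [1, 1, 1, 1, 1, 1, 1]}}

```text
time: 28.77
tool_pos: [486.1, 276.0, 243.8]
tcp_rot: [3.141, -0.001, -2.713]
contact_force: [0.3, -0.3, 0.5]
grip_width: 92.1
```

Run:
```python
from h import *
o=bot.get_obs();w=bot.capture("wrist");w["obs"]=o;cv2.imwrite("pics/w18.png",w["img"]);print(o["tool_pos"],o["tcp_rot"],o["contact_force"],o["time"])
c=bot.capture("scene");cv2.imwrite("pics/s18.png",c["img"])
t=bot.capture("top");cv2.imwrite("pics/t18.png",t["img"])
P=wcloud(w);I=w["img"].astype(int)
red=(I[...,2]>150)&(I[...,1]<110)&(I[...,0]<110)&(np.hypot(P[...,0]-426,P[...,1]-254)<60)&(P[...,2]>108)
q=P[red];print("redtop",q.mean(0),cv2.minAreaRect(q[:,:2].astype(np.float32)), "tilt fit",np.linalg.lstsq(np.c_[q[:,:2]-q[:,:2].mean(0),np.ones(len(q))],q[:,2],rcond=None)[0])
C=cloud(t);J=t["img"].astype(int)
m=(np.hypot(C[...,0]-595,C[...,1]+288)<80)&(J[...,0]-J[...,2]>40)
v,u=np.nonzero(m);print("rotor top",cv2.minEnclosingCircle(C[m][:,:2].astype(np.float32)),C[m][:,2].max(),pt(t,u.mean(),v.mean(),30))
```

```text
[486.11483923 275.95421615 243.83315662] [ 3.14141300e+00 -6.72268615e-04 -2.71299809e+00] [ 0.27197578 -0.34617553  0.50845405] 28.7667
redtop [425.23548983 256.78651207 117.75885265] ((425.0733337402344, 257.2937316894531), (39.032135009765625, 27.05155372619629), 24.584579467773438) tilt fit [ 1.59635661e-02 -1.20393311e-01  1.17758853e+02]
rotor top ((595.05029296875, -288.0178527832031), 79.8990478515625) 54.79644635684338 [ 589.46019407 -282.0290074    30.        ]
```

View pics/s18.png

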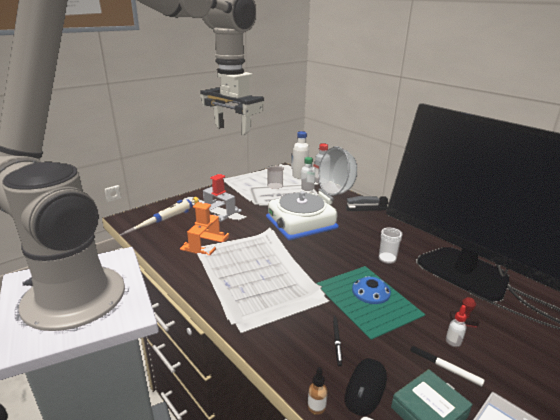

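View pics/t18.png

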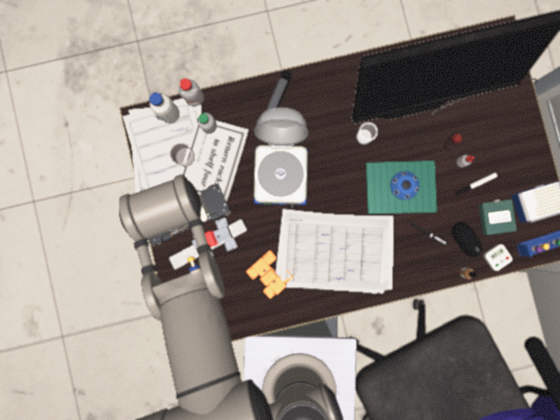

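View pics/w18.png

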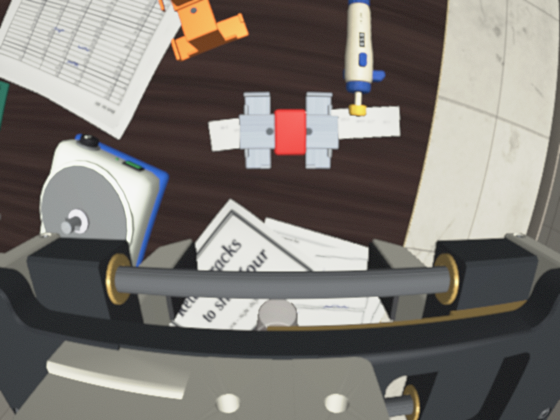

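Run:
```python
from h import *
o=bot.get_obs();w=bot.capture("wrist");w["obs"]=o
P=wcloud(w);q=P-[425.4,256.5,0];a=np.radians(24.5)
x=q[...,0]*np.cos(a)+q[...,1]*np.sin(a);y=-q[...,0]*np.sin(a)+q[...,1]*np.cos(a);z=P[...,2]
for n,k in(("bar",(abs(x)<12)&(abs(y)>20)&(abs(y)<46)&(z>50)&(z<70)),("top",(abs(x)<14)&(abs(y)<9)&(z>112)),("prong",(abs(abs(x)-30)<9)&(abs(abs(y)-33)<8)&(abs(z)<15))):
    print(n,k.sum(),np.linalg.lstsq(np.c_[x[k],y[k],np.ones(k.sum())],z[k],rcond=None)[0].round(4))
t=bot.capture("top");C=cloud(t);J=t["img"].astype(int)
m=(J[...,0]-J[...,2]>40);m[:165]=0;m[207:]=0;m[:,380:]&=True;m[:,:380]=0;m[:,430:]=0
q=C[m];b=q[q[:,2]>24];print("rotor",cv2.minEnclosingCircle(b[:,:2].astype(np.float32)),np.percentile(q[:,2],99))
```

```text
bar 1124 [ 7.50000e-03 -6.00000e-04  6.10028e+01]
top 12448 [ -8.7233 -21.0913 203.748 ]
prong 717 [-9.0000e-04 -1.2000e-03  2.8868e+00]
rotor ((532.3583984375, -134.01487731933594), 207.55435180664062) 53.90971622521276
```

Run:
```python
from plant import bot
print(bot.close_job())
```

```text
the job is handed in; nothing more can be done
None
```

The rotor is off the centrifuge and standing on its hub, right way up, near the middle of the green mat. I handed the job in at about 29 s of the 67 s allowed; it returned no verdict.

**What I did**
- I gripped the puller by its red block, slid the prongs in under the rotor from -x, and pulled straight up. The rotor popped off at about 13 N.
- I carried it level to the mat and set it down slowly. The tool force then fell back to the puller's own weight, with no sign of a bang.
- I lowered the prongs, backed them out with no sideways force, and stood the puller back at its original place on the desk.

**Last checks**
- **Puller:** it stands level, with fitted slopes below 0.01 rad. It is about 570 mm from the rotor and the gripper is clear of it.
- **Rotor:** it did not move as I started backing the prongs out. It sits at about (595, -288) mm, judged from the tool position at release.
- **Bottle, beaker and cup:** they look unmoved in the final pictures, but I did not measure them. The orange look-alike was not touched.

**Checks that failed or disagreed**
- **Grip:** the jaws closed to about 25 mm on the grip's wider top, not on the 20 mm straight part. The puller stayed level and did not slip.
- **Cameras:** the top and wrist cameras differed by about 3 to 4 mm on the puller, so I used the wrist camera to align it with the rotor.
- **Rotor on the mat:** two final circle fits from the top camera picked up stray points and were unusable. The average position from that camera was about 8 mm off the tool-based one, which is still well inside the tolerance.
- **Puller tilt:** two fits on the red top were also spoiled by stray edge points. The level reading comes from the crossbar and prongs.

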